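Close the window cover of a vacuum cell by its four hand screws, crosswise

TASK

The window cover of the vacuum cell lies loose on its gasket: draw it down with the four hand screws until it is seated flat all round and every screw is hand tight. Work crosswise and in two rounds, going each time from one screw to the one across from it: first about an eighth of a turn on every screw, then each on to hand tight, stopping as soon as you feel it come up firm, for an over-tightened or cocked cover cracks the window. Do not lean on the cover or disturb the things lying about.

Things in the scene. Friction and masses are not known exactly. Their poses are not given: they have to be found in the camera images.
- chamber: the vacuum cell, fixed to the table: a round stainless barrel 210 mm in diameter at its flanges with two capped side ports; origin at the centre of its underside, z up. The four screws stand on it at (+60,+60) a, (-60,+60) b, (-60,-60) c, (+60,-60) d mm in its x, y: a is across from c, b across from d.
- cover: the round aluminium cover plate, 210 mm diameter, 12 mm thick, with a fragile glass window and its black clamp ring (116 mm diameter, standing 2 mm proud) in the middle; origin at the centre of its underside, z up. It is held sideways but can sink and tilt. Its underside starts 98 mm above the table on a soft foam gasket and is seated at 95.8 mm, where steel sleeves in the flange stop it. The gasket pushes up with about 3.5 N per mm at each screw.
- grip_a (a point): hand screw a: centre of its black steel T-bar, 46 mm long, 13 wide, 20 high, on a steel stem 24 mm tall and 11 mm thick (foot disc 23 mm across, 4 mm high). Starts about 147 mm above the table. x runs along the bar, z up. All four screws are alike: clockwise from above tightens, and the knob sinks 12 mm per turn. Each stays where it is left.
- grip_b (a point): centre of the T-bar of hand screw b, axes as grip_a. All four screws: at the start each has 0 to 0.7 rad of free turn, different every time, before it bears on its washer; from there about 1.15 rad more brings the cover to its seat.
- grip_c (a point): centre of the T-bar of hand screw c, axes as grip_a. All four screws: turning one takes about 0.13 N m of plain friction plus its load, which is up to 0.02 while the gasket is squeezed and climbs by about 0.17 N m per rad once its side of the cover is seated. Hand tight is 0.185 to 0.255 N m in all while turning (aim for 0.22), above 0.265 is too tight.
- grip_d (a point): centre of the T-bar of hand screw d, axes as grip_a. All four screws: the friction holds a screw where it is left, and while it stands still the torque felt may lie anywhere within 0.13 N m either side of its load torque (0.055 to 0.125 N m when hand tight). The first screws tightened ease by up to 0.015 N m as the others follow.
- wing_a (a point): the middle of one end face of hand screw a's T-bar, 23 mm from the screw's axis; axes as grip_a
- wing_b (a point): the middle of one end face of hand screw b's T-bar, 23 mm from the screw's axis; axes as grip_b
- wing_c (a point): the middle of one end face of hand screw c's T-bar, 23 mm from the screw's axis; axes as grip_c
- wing_d (a point): the middle of one end face of hand screw d's T-bar, 23 mm from the screw's axis; axes as grip_d
- edge_a (a point): point on the cover's underside on the axis of screw a; starts 98 mm above the table, 95.8 mm when seated there
- edge_b (a point): point on the cover's underside on the axis of screw b; starts 98 mm above the table, 95.8 mm when seated there
- edge_c (a point): point on the cover's underside on the axis of screw c; starts 98 mm above the table, 95.8 mm when seated there
- edge_d (a point): point on the cover's underside on the axis of screw d; starts 98 mm above the table, 95.8 mm when seated there
- spring_a (a point): the disc-spring washer (23 mm diameter, 4 mm thick) that lies on the cover under screw a; origin on the cover's top face, it sinks as the springs are squeezed, 0.1 mm per 20 N of screw load.
- spring_b (a point): the disc-spring washer (23 mm diameter, 4 mm thick) that lies on the cover under screw b; origin on the cover's top face, it sinks as the springs are squeezed, 0.1 mm per 20 N of screw load.
- spring_c (a point): the disc-spring washer (23 mm diameter, 4 mm thick) that lies on the cover under screw c; origin on the cover's top face, it sinks as the springs are squeezed, 0.1 mm per 20 N of screw load.
- spring_d (a point): the disc-spring washer (23 mm diameter, 4 mm thick) that lies on the cover under screw d; origin on the cover's top face, it sinks as the springs are squeezed, 0.1 mm per 20 N of screw load.
- duster_can: blue and white spray duster can, 66 mm diameter, 190 mm tall, loose; origin at the centre of its underside
- paper_cup: white paper cup, 80 mm diameter at the rim, 85 mm tall, loose; origin at the centre of its underside
- driver: red-handled screwdriver, 180 mm long, lying loose on the table; origin under its middle

How it is judged:
By the outcome, as a careful person would: the job done as asked, in the order asked, and still so for the second after the job is handed in, with the robot touching nothing.
It also fails if it takes over 72 s, if anything falls off the work surface, if the arm or the gripper's body presses on something with over 40 N, if the wrist force passes 120 N, or if a joint passes its speed limit or range.

ROBOT

A 6-joint arm with a two-finger parallel gripper is mounted at the origin on the work surface. World frame = base frame: x ahead of the robot, y to its left, z up, the work surface at z = 0. Lengths are in m, angles in rad, forces in N, time in s.
With the tool pointing down it reaches from about 0.35 to 0.775 m from the base axis. Payload 7.3 kg.
Tool frame: the origin (TCP) lies on the centre line of the jaws, within the pads' length; the fingertips stand 11 mm ahead of it and the grasp point (between the pads) lies 8 mm behind it; z points along the fingers, y is the direction in which the jaws open and shut (so a half turn about z gives the same grasp; the last joint's range is limited). The gripper opens to 92 mm and grips with 3 to 60 N. Pads are 19 mm wide; open, the fingers measure 130 mm over their backs; the gripper's body (75 mm by 190 mm) begins 47 mm behind the grasp point.
Start: joints at [1.083, 0.342, 1.524, -0, 1.275, -0.146], TCP at [0.176, 0.495, 0.238] pointing down, gripper open.
Joint ranges: [-2.53, 2.53], [-0.77, 2.02], [0.04, 2.7], [-1, 4.14], [0.28, 2.66], [-3.11, 3.11]. Speed limits (rad/s): [2.57, 2.57, 3.14, 3.14, 3.14, 3.14].

INTERFACE

Orientations are given as [roll, pitch, yaw] about the fixed x, y, z axes, in that order (R = Rz(yaw) Ry(pitch) Rx(roll)).
In Python, from cell import robot gives the robot as it stands.
- The arm moves only by the tool jog_arm, never from a script. Its argument "deltas" is one flat list of numbers, 6 for each row, row after row: the shift along the world's x, y, z in units of 0.1 m (1.0 is 0.1 m), then the turn, a rotation vector about the world's x, y, z in units of 90 degrees (1.0 is 90 degrees). A call has 1 to 5 rows; each row is the pose to reach, as a shift and turn from the pose commanded when the call began; what a row does not reach only later rows make up. A row lasts 1/12 s, in which the tool goes at most 41.7 mm and 7.16 degrees, less where a joint would pass 70% of its speed; a pose out of reach is approached as far as the arm can. A call with a number of a shift or a turn outside -1 to 1 is refused whole. A call with a gripper value outside its range is refused whole. "claw" is the opening, from 0 (shut) to 1 (fully open), set as the call begins (left out, the last holds). The fingers move at their own pace and stop on an object; "newtons" is the grip in N (left out, the last holds). Time passes only in rows, so rows that repeat a pose let the fingers close. It gives the time, the measured TCP pose, the force and the opening at its end, in the units of the state.
- robot.observe(): the state, without advancing time (a new reading comes with each control period).
- robot.read_camera(name): name is "side" or "top"; returns the picture (420x560x3 uint8, red, green, blue); there is no depth.
- robot.camera_params(name): a dict with "fx", "fy", "cx", "cy" (pixels), "k1" (the pictures are not rectified: a ray, as slopes to the right and down, at radius r is drawn at 1 + k1 r^2 times it, then the intrinsics apply), "R" (3x3) and "t" (3): a world point X has camera coordinates R X + t. Camera axes: x right, y down, z forward; pixel columns grow to the right and rows downward; lengths in m; the calibration is good to about 2 mm. A picture is of the moment at which its call begins. camera_params takes no time and is no camera call.
- robot.hand_in(): hands the job in, once; it reports no verdict.
The state is a dict: "time": time; "qpos": joint angles; "qvel": joint speeds; "joint_efforts": joint torques, N m; "tool_pos": TCP position; "tool_rot": TCP orientation; "contact_force": force on the tool from outside, world axes, zero at the start; "torque": the same for the moment, N m; "opening": finger opening in m.
Only numpy, scipy, OpenCV 4.12 (cv2) and the standard library are available. Lean on these libraries where they do the work, as an engineer would, in place of code of your own. Each camera call takes 0.05 s, during which the arm holds its last target. There are 200 camera calls.

## Working session

There is one attempt and no reset: what is moved stays moved. The work goes in short steps, Python scripts to look and compute and a tool call to move; the robot and the scene stay as the last step left them, time stands still between calls to the robot, and variables do not carry over. Pictures are saved under pics/ and viewed, about 8 in all and at most 12, crops included, and the job is handed in when it is done.

Besides the shell and the picture viewer there is one more tool, called after "Call:" as name(argument=value, ...) on one line, values as JSON. jog_arm: Moves the arm, as the interface text tells. Its arguments: {"type":"object","properties":{"deltas":{"type":"array","items":{"type":"number"}},"claw":{"type":"number"},"newtons":{"type":"number"}},"required":["deltas"]}

```bash
mkdir -p pics; ls; python3 - <<'E'
from cell import robot
import cv2
for n in("side","top"):
    im=robot.read_camera(n); cv2.imwrite(f"pics/{n}0.png",im[:,:,::-1]); p=robot.camera_params(n); print(n,p)
print(robot.observe())
E
```

```text
pics
side {'fx': 445.6082071155291, 'fy': 445.6082071155291, 'cx': 277.63447906655995, 'cy': 208.47007778232012, 'k1': -0.10086780114339977, 'R': array([[ 0.94482106, -0.32699203, -0.01973276],
       [-0.19092668, -0.50071973, -0.84429068],
       [ 0.26619574,  0.80147112, -0.53552205]]), 't': array([-0.52399743,  0.21667766,  1.06039495])}
top {'fx': 395.0246889144586, 'fy': 395.0246889144586, 'cx': 279.6236890041083, 'cy': 208.9056623669711, 'k1': -0.06474879550880323, 'R': array([[ 0.01069059, -0.99994163, -0.0015662 ],
       [-0.99856162, -0.01059352, -0.05255914],
       [ 0.05253948,  0.00212584, -0.99861659]]), 't': array([0.00341577, 0.55226851, 1.17033748])}
{'time': 0.1, 'qpos': array([ 1.08299759e+00,  3.42674639e-01,  1.52489659e+00, -1.74657694e-05,
        1.27536719e+00, -1.45956052e-01]), 'qvel': array([-1.15422193e-03, -3.19239115e-03, -2.21515160e-03,  2.73255807e-03,
        5.75250807e-05,  1.42389032e-03]), 'joint_efforts': array([ 1.62165838e-03, -4.32005560e+01, -2.44694889e+01,  7.18976394e-02,
        5.26183995e-02, -5.27285795e-05]), 'tool_pos': array([0.17579949, 0.49434379, 0.23711192]), 'tool_rot': array([-3.14025877e+00, -1.79200403e-04,  2.79975495e+00]), 'contact_force': array([-1.02578966,  0.42846177,  0.51273872]), 'torque': array([-0.06736351, -0.0169997 , -0.01190406]), 'opening': 0.0914444765892772}
```

View pics/top0.png

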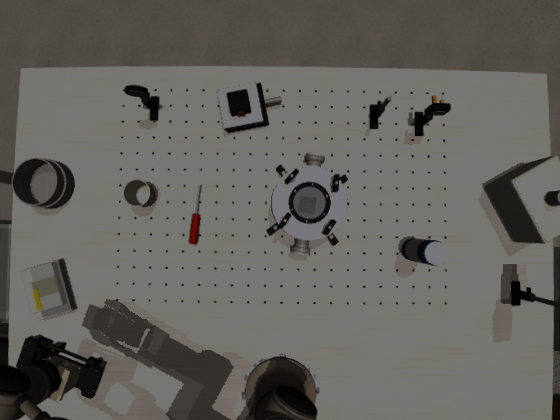

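View pics/side0.png

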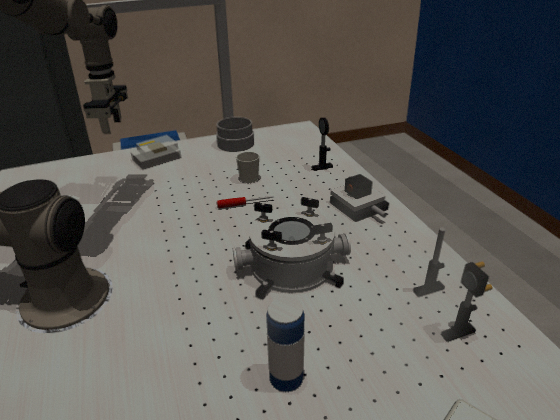

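```bash
python3 - <<'E'
import cv2,numpy as np
a=cv2.imread("pics/top0.png")[148:258,260:360]; b=cv2.imread("pics/side0.png")[190:300,228:356]
f=lambda i,s:cv2.convertScaleAbs(cv2.resize(i,None,fx=s,fy=s,interpolation=cv2.INTER_CUBIC),alpha=1.6,beta=15)
cv2.imwrite("pics/top1.png",f(a,5.4)); cv2.imwrite("pics/side1.png",f(b,5.4))
E
```

```text
(no output)
```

View pics/top1.png

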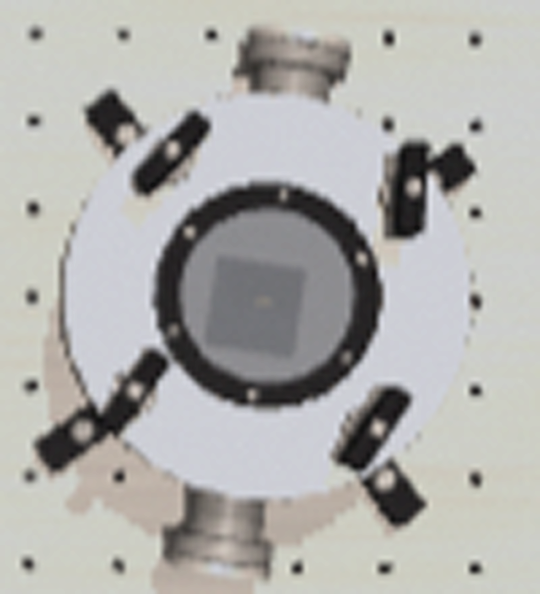

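View pics/side1.png

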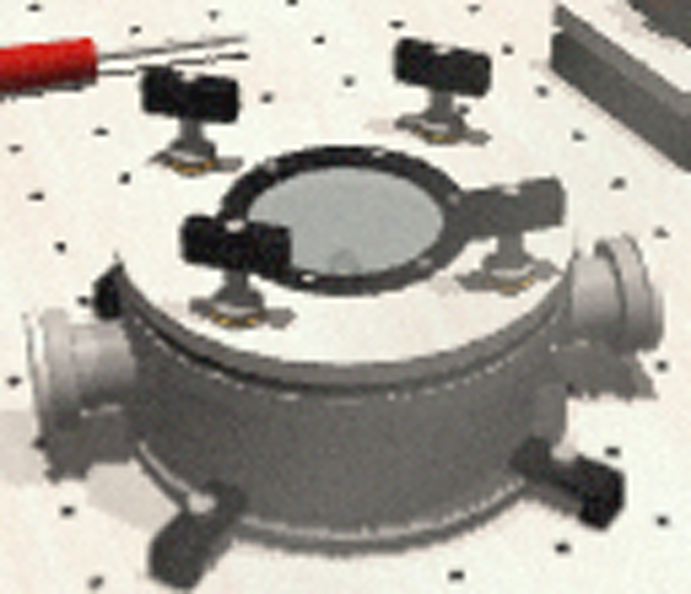

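```bash
cat > h.py <<'E'
import numpy as np,cv2
from cell import robot
def ray(name,uv):
    p=robot.camera_params(name); x=np.array([(uv[0]-p['cx'])/p['fx'],(uv[1]-p['cy'])/p['fy']])
    s=x.copy()
    for _ in range(20): s=x/(1+p['k1']*(s@s))
    R=np.array(p['R']); return -R.T@p['t'],R.T@np.r_[s,1]
def at(name,uv,z):
    o,d=ray(name,uv); return (o+d*(z-o[2])/d[2])[:2]
def proj(name,X):
    p=robot.camera_params(name); c=np.array(p['R'])@X+p['t']; s=c[:2]/c[2]; s=s*(1+p['k1']*(s@s))
    return s*p['fx']+[p['cx'],p['cy']]
E
python3 - <<'E'
from h import *
T=lambda u,v:(260+(u+.5)/5.4-.5,148+(v+.5)/5.4-.5)
S=lambda u,v:(228+(u+.5)/5.4-.5,190+(v+.5)/5.4-.5)
D={'NW':[(173,149),(140,188),(203,118)],'NE':[(414,187),(408,236),(420,144)],'SW':[(134,390),(109,428),(160,353)],'SE':[(377,428),(355,466),(402,390)]}
P={}
for k,v in D.items():
    c,a,b=[at('top',T(*q),.157) for q in v]; P[k]=c; d=b-a
    print(k,c.round(4),'mid',((a+b)/2).round(4),'len',np.hypot(*d).round(4),'ang',np.arctan2(d[1],d[0])%np.pi)
C=sum(P.values())/4; print('centre',C)
for k in P: d=P[k]-C; print(k,np.hypot(*d),np.degrees(np.arctan2(d[1],d[0])))
o=np.mean([at('side',S(*q),.157) for q in [(192,73),(445,45),(237,220),(515,188)]],0)
for q in [(192,73),(445,45),(237,222),(513,188)]: print('side',at('side',S(*q),.157).round(4))
print(at('top',T(267,297),.112))
E
```

```text
NW [ 0.6346 -0.0219] mid [ 0.6326 -0.0212] len 0.0465 ang 2.421765280293441
NE [ 0.6171 -0.1404] mid [ 0.6157 -0.1404] len 0.0459 ang 3.0143596722803796
SW [ 0.5161 -0.0039] mid [ 0.5158 -0.0042] len 0.0443 ang 2.5546752918953084
SE [ 0.4988 -0.1227] mid [ 0.4988 -0.1234] len 0.0437 ang 2.5927788293500793
centre [ 0.56663142 -0.0722169 ]
NW 0.0845545029262661 36.53441245991083
NE 0.0848599854699209 -53.47174329400691
SW 0.08498511369654342 126.51743762171782
SE 0.08457065655638556 -143.38081657396432
side [ 0.5186 -0.003 ]
side [ 0.6372 -0.0216]
side [ 0.5004 -0.1235]
side [ 0.6188 -0.1414]
[ 0.56535037 -0.07176552]
```

```bash
cat >> h.py <<'E'
from scipy.optimize import minimize
def hull(name,x,y,zc,a,s=8,o=(0,0)):
    c=np.array([[i,j,k] for i in(-.023,.023) for j in(-.0065,.0065) for k in(-.01,.01)])
    R=np.array([[np.cos(a),-np.sin(a),0],[np.sin(a),np.cos(a),0],[0,0,1]])
    q=np.array([proj(name,R@v+[x,y,zc]) for v in c])
    return cv2.convexHull(np.round(((q-o)*s+s/2-.5)).astype(np.int32))
def fit(name,img,x,y,a,zc=.147,s=8,n=40):
    g=img.mean(2).astype(np.float32); c=proj(name,np.array([x,y,zc])).astype(int); o=c-12
    p=cv2.resize(g[o[1]:o[1]+25,o[0]:o[0]+25],None,fx=s,fy=s,interpolation=cv2.INTER_LINEAR)
    best=None
    def cost(v):
        m=np.zeros(p.shape,np.uint8); cv2.fillConvexPoly(m,hull(name,x+v[0],y+v[1],zc,a+v[2],s,o),1)
        out=cv2.dilate(m,np.ones((17,17)))-m
        return p[m>0].mean()-p[out>0].mean()
    r=min((minimize(cost,[0,0,da],method='Nelder-Mead',options=dict(initial_simplex=[[0,0,da],[.003,0,da],[0,.003,da],[0,0,da+.12]])) for da in(-.12,0,.12)),key=lambda r:r.fun)
    return x+r.x[0],y+r.x[1],a+r.x[2],r.fun
E
python3 - <<'E'
from h import *
for n in('top','side'):
    im=cv2.imread(f'pics/{n}0.png')
    for k,x,y,a in [('NW',.6357,-.0218,2.42),('NE',.6180,-.1405,3.01),('SW',.5170,-.0041,2.55),('SE',.4996,-.1228,2.593)]: print(n,k,np.round(fit(n,im,x,y,a),4))
E
```

```text
top NW [ 6.33700e-01 -2.09000e-02  2.39070e+00 -6.71721e+01]Traceback (most recent call last):
  File "<stdin>", line 4, in <module>
  File "h.py", line 27, in fit
    r=min((minimize(cost,[0,0,da],method='Nelder-Mead',options=dict(initial_simplex=[[0,0,da],[.003,0,da],[0,.003,da],[0,0,da+.12]])) for da in(-.12,0,.12)),key=lambda r:r.fun)
  File "h.py", line 27, in <genexpr>
    r=min((minimize(cost,[0,0,da],method='Nelder-Mead',options=dict(initial_simplex=[[0,0,da],[.003,0,da],[0,.003,da],[0,0,da+.12]])) for da in(-.12,0,.12)),key=lambda r:r.fun)
           ~~~~~~~~^^^^^^^^^^^^^^^^^^^^^^^^^^^^^^^^^^^^^^^^^^^^^^^^^^^^^^^^^^^^^^^^^^^^^^^^^^^^^^^^^^^^^^^^^^^^^^^^^^^^^^^^^^^^^^^^^^
    res = _minimize_neldermead(fun, x0, args, callback, bounds=bounds,
                               **options)
    fxr = func(xr)
    fx = function(np.copy(x), *(wrapper_args + args))
  File "h.py", line 24, in cost
    m=np.zeros(p.shape,np.uint8); cv2.fillConvexPoly(m,hull(name,x+v[0],y+v[1],zc,a+v[2],s,o),1)
                                                       ~~~~^^^^^^^^^^^^^^^^^^^^^^^^^^^^^^^^^^
  File "h.py", line 17, in hull
    q=np.array([proj(name,R@v+[x,y,zc]) for v in c])
                ~~~~^^^^^^^^^^^^^^^^^^^
  File "h.py", line 11, in proj
    p=robot.camera_params(name); c=np.array(p['R'])@X+p['t']; s=c[:2]/c[2]; s=s*(1+p['k1']*(s@s))
ValueError: time passes only in moves, steps and waits
```

```bash
sed -i 's/robot.camera_params(/cp(/' h.py; sed -i '2a import functools\n@functools.cache\ndef cp(n): return robot.camera_params(n)' h.py
python3 - <<'E'
from h import *
for n in('top','side'):
    im=cv2.imread(f'pics/{n}0.png')
    for k,x,y,a in [('NW',.6357,-.0218,2.42),('NE',.6180,-.1405,3.01),('SW',.5170,-.0041,2.55),('SE',.4996,-.1228,2.593)]: print(n,k,np.round(fit(n,im,x,y,a),4))
print(robot.observe()['time'])
E
```

```text
top NW [ 6.33700e-01 -2.09000e-02  2.39070e+00 -6.71721e+01]
top NE [  0.6167  -0.1396   3.1134 -54.6933]
top SW [ 5.14700e-01 -3.30000e-03  2.55110e+00 -5.16424e+01]
top SE [  0.4987  -0.1219   2.5219 -60.9714]
side NW [ 6.3420e-01 -2.4800e-02  2.4495e+00 -8.9256e+01]
side NE [  0.6175  -0.1426   3.1004 -52.1451]
side SW [ 5.16000e-01 -6.60000e-03  2.51540e+00 -9.15762e+01]
side SE [  0.4983  -0.1262   2.4685 -72.3091]
0.1
```

Call:
jog_arm(deltas=[0.17,-0.25,-0.02,0,0,-0.01,0.34,-0.5,-0.04,0,0,-0.02,0.51,-0.75,-0.07,0,0,-0.03,0.68,-1.0,-0.09,0,0,-0.035], claw=0.45, newtons=25)

```text
time: 0.43
tool_pos: [0.2441, 0.3934, 0.2281]
tool_rot: [-3.141, -0.0, 2.745]
contact_force: [1.3, 0.5, 0.1]
opening: 0.0697
```

Call:
jog_arm(deltas=[0.17,-0.25,-0.02,0,0,-0.01,0.34,-0.5,-0.04,0,0,-0.02,0.51,-0.75,-0.07,0,0,-0.03,0.68,-1.0,-0.09,0,0,-0.035])

```text
time: 0.77
tool_pos: [0.3123, 0.2932, 0.2194]
tool_rot: [-3.141, -0.0, 2.689]
contact_force: [0.3, 0.8, 0.0]
opening: 0.0435
```

Call:
jog_arm(deltas=[0.17,-0.25,-0.02,0,0,-0.01,0.34,-0.5,-0.04,0,0,-0.02,0.51,-0.75,-0.07,0,0,-0.03,0.68,-1.0,-0.09,0,0,-0.035])

```text
time: 1.1
tool_pos: [0.3803, 0.1932, 0.2104]
tool_rot: [-3.141, -0.0, 2.634]
contact_force: [0.1, 1.2, -0.2]
opening: 0.0414
```

Call:
jog_arm(deltas=[0.17,-0.25,-0.02,0,0,-0.01,0.34,-0.5,-0.04,0,0,-0.02,0.51,-0.75,-0.07,0,0,-0.03,0.68,-1.0,-0.09,0,0,-0.035])

```text
time: 1.43
tool_pos: [0.4483, 0.0932, 0.2013]
tool_rot: [-3.141, -0.001, 2.579]
contact_force: [0.5, 0.5, -0.2]
opening: 0.0413
```

Call:
jog_arm(deltas=[0.17,-0.25,-0.02,0,0,-0.01,0.34,-0.5,-0.04,0,0,-0.02,0.51,-0.75,-0.07,0,0,-0.03,0.68,-1.0,-0.09,0,0,-0.035,0.68,-1.0,-0.09,0,0,-0.035])

```text
time: 1.85
tool_pos: [0.5182, -0.0094, 0.1919]
tool_rot: [-3.141, 0.002, 2.521]
contact_force: [-0.4, -0.8, -0.2]
opening: 0.0417
```

Call:
jog_arm(deltas=[0,0,0,0,0,0,0,0,0,0,0,0])

```text
time: 2.02
tool_pos: [0.5153, -0.005, 0.1923]
tool_rot: [-3.141, -0.002, 2.525]
contact_force: [1.4, -0.1, -0.8]
opening: 0.0412
```

```bash
python3 - <<'E'
from h import *
im=robot.read_camera("side"); s=robot.observe(); print(s['time'],s['tool_pos'],s['tool_rot'],s['contact_force'],s['torque'])
f=cv2.resize(im[130:270,200:360,::-1],None,fx=4,fy=4,interpolation=cv2.INTER_CUBIC)
cv2.imwrite("pics/s2.png",cv2.convertScaleAbs(f,alpha=1.5,beta=15))
E
```

```text
2.0667 [ 0.5152299  -0.00455946  0.19252149] [-3.14146839e+00 -1.13710958e-03  2.52549396e+00] [-0.3954908   0.23027861 -0.43143407] [-0.01494722 -0.05837175  0.04008402]
```

View pics/s2.png

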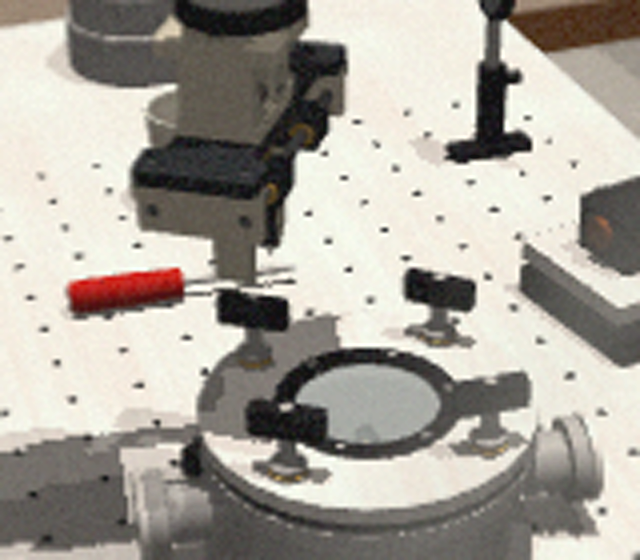

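Call:
jog_arm(deltas=[0.01,0,-0.15,0,0,0,0.01,0,-0.3,0,0,0,0.01,0,-0.42,0,0,0,0.01,0,-0.525,0,0,0,0.01,0,-0.525,0,0,0])

```text
time: 2.48
tool_pos: [0.5152, -0.0039, 0.1386]
tool_rot: [-3.14, -0.003, 2.527]
contact_force: [-1.2, -0.6, -0.4]
opening: 0.0413
```

Call:
jog_arm(deltas=[0,0,0,0,0,0])

```text
time: 2.57
tool_pos: [0.5164, -0.0043, 0.1403]
tool_rot: [-3.141, -0.001, 2.526]
contact_force: [-0.4, -0.1, 0.7]
opening: 0.0414
```

```bash
cat > r.py <<'E'
import sys,numpy as np
from cell import robot
np.set_printoptions(precision=4,suppress=True)
for i in range(int(sys.argv[1]) if len(sys.argv)>1 else 1):
    if i: robot.read_camera('side')
    s=robot.observe(); print(round(s['time'],3),s['tool_pos'],'yaw %.4f'%s['tool_rot'][2],'F',s['contact_force'],'M',s['torque'],'e6 %.4f'%s['joint_efforts'][5],'qv6 %.3f'%s['qvel'][5],'op %.4f'%s['opening'])
E
python3 r.py 5
```

```text
2.567 [ 0.5164 -0.0043  0.1403] yaw 2.5263 F [-0.4024 -0.1345  0.6939] M [-0.019   0.0141  0.0478] e6 0.0024 qv6 -0.000 op 0.0414
2.617 [ 0.5169 -0.0046  0.1409] yaw 2.5261 F [ 0.0348 -0.0917 -0.8375] M [-0.061   0.04    0.0173] e6 0.0023 qv6 -0.000 op 0.0413
2.667 [ 0.5172 -0.0048  0.1411] yaw 2.5258 F [0.507  0.0747 0.5324] M [0.0155 0.0213 0.0251] e6 0.0019 qv6 -0.001 op 0.0415
2.717 [ 0.5173 -0.005   0.1412] yaw 2.5256 F [-0.1306 -0.3729  0.3882] M [-0.0383  0.007   0.0002] e6 0.0015 qv6 0.001 op 0.0415
2.767 [ 0.5173 -0.0051  0.1412] yaw 2.5254 F [-0.8438  0.0072  0.5514] M [-0.0433  0.0023 -0.0092] e6 0.0012 qv6 -0.001 op 0.0415
```

Call:
jog_arm(deltas=[0,0,0,0,0,0,0,0,0,0,0,0,0,0,0,0,0,0,0,0,0,0,0,0,0,0,0,0,0,0], claw=0, newtons=45)

```text
time: 3.18
tool_pos: [0.5156, -0.0072, 0.1403]
tool_rot: [-3.137, -0.001, 2.526]
contact_force: [-9.0, -17.5, 7.4]
opening: 0.0126
```

```bash
python3 r.py 5
```

```text
3.183 [ 0.5156 -0.0072  0.1403] yaw 2.5263 F [ -8.9944 -17.5359   7.4122] M [-2.3299  1.3941  0.1988] e6 0.1465 qv6 -0.000 op 0.0126
3.233 [ 0.5156 -0.0073  0.1403] yaw 2.5259 F [ -6.7912 -10.714    4.2773] M [-1.7161  0.9757  0.0433] e6 0.1093 qv6 0.003 op 0.0127
3.283 [ 0.5156 -0.0073  0.1403] yaw 2.5256 F [ -6.8222 -10.0713   4.8355] M [-1.5186  0.9716  0.1402] e6 0.1166 qv6 0.001 op 0.0129
3.333 [ 0.5156 -0.0073  0.1403] yaw 2.5255 F [-6.41   -8.4062  4.1666] M [-1.4661  0.9094  0.1919] e6 0.1214 qv6 0.002 op 0.0128
3.383 [ 0.5156 -0.0073  0.1403] yaw 2.5255 F [-6.313  -8.6669  4.1806] M [-1.4951  1.0356  0.1405] e6 0.1234 qv6 -0.001 op 0.0123
```

Call:
jog_arm(deltas=[-0.018,-0.023,0,0,0,0,-0.018,-0.023,0,0,0,0,-0.018,-0.023,0,0,0,0])

```text
time: 3.63
tool_pos: [0.5155, -0.0075, 0.1403]
tool_rot: [3.141, 0.0, 2.525]
contact_force: [1.4, 1.1, 0.1]
opening: 0.013
```

```bash
python3 r.py 3
```

```text
3.633 [ 0.5155 -0.0075  0.1403] yaw 2.5249 F [1.3637 1.0589 0.09  ] M [ 0.2082 -0.2327  0.1476] e6 0.0754 qv6 0.002 op 0.0130
3.683 [ 0.5155 -0.0075  0.1403] yaw 2.5250 F [ 1.6629  2.2891 -0.1803] M [ 0.1941 -0.2291  0.0581] e6 0.0810 qv6 0.000 op 0.0128
3.733 [ 0.5155 -0.0074  0.1403] yaw 2.5251 F [ 2.4892  1.5241 -0.4197] M [ 0.2197 -0.2265  0.0857] e6 0.0826 qv6 -0.001 op 0.0126
```

Call:
jog_arm(deltas=[0,0,-0.0015,0,0,-0.05,0,0,-0.003,0,0,-0.1,0,0,-0.0045,0,0,-0.15,0,0,-0.006,0,0,-0.2,0,0,-0.0075,0,0,-0.25])

```text
time: 4.15
tool_pos: [0.515, -0.0079, 0.1395]
tool_rot: [-3.141, 0.0, 2.129]
contact_force: [-0.9, -1.2, 1.6]
opening: 0.0126
```

```bash
python3 r.py 1
```

```text
4.15 [ 0.515  -0.0079  0.1395] yaw 2.1288 F [-0.906  -1.2429  1.5802] M [-0.177   0.1587  0.1229] e6 -1.1166 qv6 0.935 op 0.0126
```

Call:
jog_arm(deltas=[0,0,-0.0015,0,0,-0.05,0,0,-0.003,0,0,-0.1,0,0,-0.0045,0,0,-0.15,0,0,-0.006,0,0,-0.2,0,0,-0.0075,0,0,-0.25])

```text
time: 4.57
tool_pos: [0.5144, -0.0082, 0.1388]
tool_rot: [-3.14, 0.001, 1.736]
contact_force: [-3.3, -2.1, 4.6]
opening: 0.0125
```

```bash
python3 r.py 5
```

```text
4.567 [ 0.5144 -0.0082  0.1388] yaw 1.7362 F [-3.2687 -2.1025  4.5898] M [-0.3894  0.5538  0.1871] e6 -1.1115 qv6 0.935 op 0.0125
4.617 [ 0.5144 -0.0081  0.1388] yaw 1.7315 F [-2.608  -3.0032  2.7559] M [-0.4569  0.5179  0.02  ] e6 -0.3284 qv6 -0.188 op 0.0127
4.667 [ 0.5144 -0.0081  0.1388] yaw 1.7388 F [-3.9292 -4.1303  4.0887] M [-0.5344  0.636  -0.0808] e6 0.8318 qv6 -0.094 op 0.0126
4.717 [ 0.5144 -0.0081  0.1388] yaw 1.7414 F [-4.8984 -3.281   3.4086] M [-0.6213  0.7444 -0.1436] e6 0.2543 qv6 -0.026 op 0.0124
4.767 [ 0.5144 -0.0081  0.1388] yaw 1.7420 F [-4.5393 -3.6589  3.4007] M [-0.6574  0.7501 -0.0809] e6 -0.0560 qv6 -0.005 op 0.0124
```

Call:
jog_arm(deltas=[0,0,0,0,0,0,0,0,0,0,0,0,0,0,0,0,0,0,0,0,0,0,0,0,0,0,0,0,0,0], claw=0.45)

```text
time: 5.18
tool_pos: [0.5152, -0.0075, 0.1386]
tool_rot: [3.141, -0.0, 1.74]
contact_force: [-0.2, 0.1, -0.0]
opening: 0.0397
```

Call:
jog_arm(deltas=[0,0,0.15,0,0,0,0,0,0.35,0,0,0,0,0,0.55,0,0,0,0,0,0.55,0,0,0])

```text
time: 5.52
tool_pos: [0.5171, -0.0078, 0.1973]
tool_rot: [3.135, 0.002, 1.74]
contact_force: [1.6, -0.2, 1.0]
opening: 0.0415
```

Call:
jog_arm(deltas=[0.08,-0.11,0,0,0,0.07,0.16,-0.22,0,0,0,0.14,0.25,-0.34,0,0,0,0.21,0.334,-0.453,0,0,0,0.286])

```text
time: 5.85
tool_pos: [0.5488, -0.0533, 0.1932]
tool_rot: [-3.141, -0.0, 2.195]
contact_force: [0.1, 1.0, -0.7]
opening: 0.0412
```

Call:
jog_arm(deltas=[0.08,-0.11,0,0,0,0.07,0.16,-0.22,0,0,0,0.14,0.25,-0.34,0,0,0,0.21,0.334,-0.453,0,0,0,0.286])

```text
time: 6.18
tool_pos: [0.5822, -0.0988, 0.1929]
tool_rot: [-3.142, -0.001, 2.644]
contact_force: [-0.7, -0.1, 0.6]
opening: 0.0411
```

Call:
jog_arm(deltas=[0.08,-0.11,0,0,0,0.07,0.16,-0.22,0,0,0,0.14,0.25,-0.34,0,0,0,0.21,0.334,-0.453,0,0,0,0.286,0.334,-0.453,0,0,0,0.286])

```text
time: 6.6
tool_pos: [0.6162, -0.1454, 0.1925]
tool_rot: [-3.141, -0.0, 3.091]
contact_force: [-0.3, -0.5, -1.0]
opening: 0.0414
```

```bash
python3 r.py 6; python3 - <<'E'
from h import *
im=robot.read_camera("side")
f=cv2.resize(im[130:270,220:380,::-1],None,fx=4,fy=4,interpolation=cv2.INTER_CUBIC)
cv2.imwrite("pics/s3.png",cv2.convertScaleAbs(f,alpha=1.5,beta=15))
E
```

```text
6.6 [ 0.6162 -0.1454  0.1925] yaw 3.0909 F [-0.2838 -0.5112 -0.976 ] M [0.0436 0.0192 0.0054] e6 -1.8526 qv6 0.232 op 0.0414
6.65 [ 0.6154 -0.1442  0.1925] yaw 3.0846 F [-0.9892 -0.0858  0.1669] M [ 0.0351 -0.0229 -0.0393] e6 -0.9842 qv6 0.076 op 0.0413
6.7 [ 0.615  -0.1434  0.1927] yaw 3.0834 F [0.4699 0.7091 0.3808] M [ 0.0359  0.0248 -0.0522] e6 -0.3225 qv6 0.010 op 0.0413
6.75 [ 0.6148 -0.143   0.193 ] yaw 3.0840 F [-0.1069  0.7591 -0.5355] M [ 0.0122  0.0415 -0.035 ] e6 -0.0712 qv6 -0.008 op 0.0414
6.8 [ 0.6148 -0.1428  0.1933] yaw 3.0849 F [-0.4789 -0.1247 -1.1356] M [0.0125 0.0364 0.0067] e6 0.0089 qv6 -0.014 op 0.0417
6.85 [ 0.6149 -0.1427  0.1935] yaw 3.0857 F [0.6005 0.3232 0.1822] M [ 0.0222 -0.0339 -0.0043] e6 0.0290 qv6 -0.012 op 0.0411
```

View pics/s3.png

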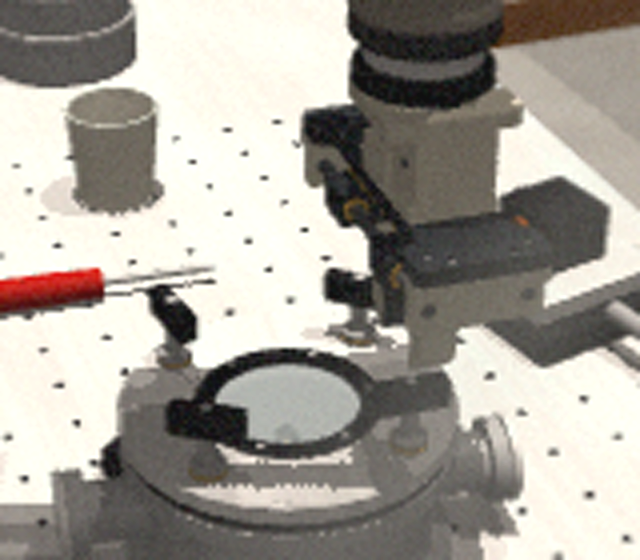

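Call:
jog_arm(deltas=[0,0,-0.15,0,0,0,0,0,-0.3,0,0,0,0,0,-0.45,0,0,0,0,0,-0.55,0,0,0,0,0,-0.55,0,0,0])

```text
time: 7.32
tool_pos: [0.614, -0.1427, 0.1365]
tool_rot: [3.14, -0.004, 3.087]
contact_force: [-0.5, -0.1, -0.8]
opening: 0.0411
```

Call:
jog_arm(deltas=[0,0,0,0,0,0,0,0,0,0,0,0,0,0,0,0,0,0])

```text
time: 7.57
tool_pos: [0.6159, -0.1437, 0.1399]
tool_rot: [-3.141, 0.002, 3.087]
contact_force: [0.3, -0.4, 0.9]
opening: 0.0408
```

Call:
jog_arm(deltas=[0,0,0,0,0,0,0,0,0,0,0,0,0,0,0,0,0,0,0,0,0,0,0,0,0,0,0,0,0,0], claw=0)

```text
time: 7.98
tool_pos: [0.6154, -0.1426, 0.1389]
tool_rot: [3.139, 0.0, 3.087]
contact_force: [0.4, 10.2, 4.1]
opening: 0.0128
```

```bash
python3 r.py 3
```

```text
7.983 [ 0.6154 -0.1426  0.1389] yaw 3.0869 F [ 0.3935 10.2239  4.0804] M [ 1.4491 -0.179  -0.1679] e6 -0.1275 qv6 0.004 op 0.0128
8.033 [ 0.6154 -0.1425  0.1389] yaw 3.0872 F [0.6126 4.7286 1.5932] M [ 0.8663 -0.0655 -0.0424] e6 -0.0951 qv6 0.002 op 0.0127
8.083 [ 0.6154 -0.1425  0.1389] yaw 3.0873 F [0.643  4.6698 0.9162] M [ 0.8055 -0.0573 -0.0769] e6 -0.0939 qv6 0.001 op 0.0127
```

Call:
jog_arm(deltas=[0,0.011,0,0,0,0,0,0.011,-0.0005,0,0,-0.03,0,0.011,-0.003,0,0,-0.1,0,0.011,-0.006,0,0,-0.17,0,0.011,-0.009,0,0,-0.24])

```text
time: 8.5
tool_pos: [0.6155, -0.1424, 0.1382]
tool_rot: [3.142, 0.0, 2.705]
contact_force: [0.3, 1.5, 2.8]
opening: 0.0125
```

Call:
jog_arm(deltas=[0,0,-0.002,0,0,-0.06,0,0,-0.003,0,0,-0.11,0,0,-0.0035,0,0,-0.12,0,0,-0.0036,0,0,-0.13,0,0,-0.004,0,0,-0.14])

```text
time: 8.92
tool_pos: [0.6155, -0.1424, 0.1377]
tool_rot: [3.141, 0.0, 2.491]
contact_force: [-0.0, 2.6, 4.6]
opening: 0.0127
```

```bash
python3 r.py 1
```

```text
8.917 [ 0.6155 -0.1424  0.1377] yaw 2.4912 F [-0.0378  2.6178  4.6018] M [0.3171 0.0728 0.1368] e6 -0.1224 qv6 0.195 op 0.0127
```

Call:
jog_arm(deltas=[0,0,0,0,0,-0.01,0,0,0,0,0,-0.02,0,0,-0.001,0,0,-0.03,0,0,-0.001,0,0,-0.04])

```text
time: 9.25
tool_pos: [0.6155, -0.1424, 0.1376]
tool_rot: [3.141, 0.0, 2.426]
contact_force: [-0.1, 2.7, 5.9]
opening: 0.0129
```

```bash
python3 r.py 1
```

```text
9.25 [ 0.6155 -0.1424  0.1376] yaw 2.4264 F [-0.1275  2.6628  5.9205] M [ 0.4859 -0.0163  0.1197] e6 -0.1366 qv6 0.190 op 0.0129
```

Call:
jog_arm(deltas=[0,0,0,0,0,-0.01,0,0,0,0,0,-0.02,0,0,-0.001,0,0,-0.03,0,0,-0.001,0,0,-0.04])

```text
time: 9.58
tool_pos: [0.6155, -0.1424, 0.1375]
tool_rot: [3.141, 0.0, 2.363]
contact_force: [0.8, 3.5, 5.1]
opening: 0.0127
```

```bash
python3 r.py 1
```

```text
9.583 [ 0.6155 -0.1424  0.1375] yaw 2.3633 F [0.8217 3.4692 5.1402] M [0.496  0.0664 0.1403] e6 -0.1288 qv6 0.187 op 0.0127
```

Call:
jog_arm(deltas=[0,0,-0.001,0,0,-0.02,0,0,-0.001,0,0,-0.04])

```text
time: 9.75
tool_pos: [0.6155, -0.1423, 0.1374]
tool_rot: [3.141, 0.0, 2.3]
contact_force: [-0.8, 3.0, 4.7]
opening: 0.0125
```

```bash
python3 r.py 4
```

```text
9.75 [ 0.6155 -0.1423  0.1374] yaw 2.2999 F [-0.8284  3.0025  4.7273] M [0.4919 0.0303 0.1368] e6 -0.4091 qv6 0.376 op 0.0125
9.8 [ 0.6155 -0.1424  0.1374] yaw 2.2977 F [-0.3911  3.1295  5.4635] M [0.461  0.0082 0.1168] e6 -0.0020 qv6 -0.066 op 0.0126
9.85 [ 0.6155 -0.1424  0.1374] yaw 2.3000 F [-0.7046  3.5981  5.5636] M [0.4753 0.0508 0.012 ] e6 0.3466 qv6 -0.027 op 0.0126
9.9 [ 0.6155 -0.1424  0.1374] yaw 2.3008 F [0.0961 3.1021 5.2901] M [ 0.4102 -0.0207 -0.034 ] e6 0.0823 qv6 -0.007 op 0.0130
```

Call:
jog_arm(deltas=[0,0,0,0,0,0,0,0,0,0,0,0,0,0,0,0,0,0,0,0,0,0,0,0,0,0,0,0,0,0], claw=0.45)

```text
time: 10.32
tool_pos: [0.6152, -0.1427, 0.1367]
tool_rot: [-3.141, -0.0, 2.302]
contact_force: [-0.1, -0.5, -0.4]
opening: 0.0396
```

Call:
jog_arm(deltas=[0,0,0.15,0,0,0,0,0,0.35,0,0,0,0,0,0.55,0,0,0,0,0,0.55,0,0,0])

```text
time: 10.65
tool_pos: [0.6171, -0.1432, 0.1964]
tool_rot: [3.138, 0.006, 2.302]
contact_force: [0.3, -1.0, 1.4]
opening: 0.0414
```

Call:
jog_arm(deltas=[0.03,0.2,0,0,0,0.02,0.06,0.4,0,0,0,0.04,0.088,0.592,0,0,0,0.076])

```text
time: 10.9
tool_pos: [0.6239, -0.0828, 0.1914]
tool_rot: [-3.141, -0.001, 2.422]
contact_force: [-0.1, -0.3, 0.2]
opening: 0.0413
```

Call:
jog_arm(deltas=[0.03,0.2,0,0,0,0,0.06,0.4,0,0,0,0,0.087,0.592,0,0,0,0,0.087,0.592,0,0,0,0,0.087,0.592,0,0,0,0])

```text
time: 11.32
tool_pos: [0.6326, -0.0233, 0.1913]
tool_rot: [-3.141, -0.001, 2.423]
contact_force: [-0.6, -0.1, -1.0]
opening: 0.0411
```

Call:
jog_arm(deltas=[0,0,0,0,0,0,0,0,0,0,0,0,0,0,0,0,0,0])

```text
time: 11.57
tool_pos: [0.6328, -0.0251, 0.192]
tool_rot: [-3.141, -0.0, 2.42]
contact_force: [0.0, -0.3, 0.1]
opening: 0.0413
```

Call:
jog_arm(deltas=[0,0,-0.15,0,0,0,0,0,-0.3,0,0,0,0,0,-0.43,0,0,0,0,0,-0.53,0,0,0,0,0,-0.53,0,0,0])

```text
time: 11.98
tool_pos: [0.6317, -0.0245, 0.1368]
tool_rot: [-3.14, -0.003, 2.42]
contact_force: [0.6, 0.1, -0.0]
opening: 0.0416
```

Call:
jog_arm(deltas=[0,0,0,0,0,0,0,0,0,0,0,0,0,0,0,0,0,0,0,0,0,0,0,0])

```text
time: 12.32
tool_pos: [0.6333, -0.0241, 0.1401]
tool_rot: [3.141, 0.001, 2.421]
contact_force: [-0.7, 0.3, 0.0]
opening: 0.0417
```

Call:
jog_arm(deltas=[0,0,0,0,0,0,0,0,0,0,0,0,0,0,0,0,0,0,0,0,0,0,0,0,0,0,0,0,0,0], claw=0)

```text
time: 12.73
tool_pos: [0.633, -0.0239, 0.1392]
tool_rot: [3.141, 0.0, 2.421]
contact_force: [3.7, 5.8, 1.3]
opening: 0.0125
```

```bash
python3 r.py 3
```

```text
12.733 [ 0.633  -0.0239  0.1392] yaw 2.4212 F [3.7427 5.8308 1.3048] M [ 0.8548 -0.5671 -0.1639] e6 -0.0643 qv6 0.000 op 0.0125
12.783 [ 0.633  -0.0239  0.1392] yaw 2.4212 F [0.4385 0.9106 0.2471] M [ 0.1226 -0.1144 -0.0855] e6 -0.0808 qv6 0.002 op 0.0129
12.833 [ 0.633  -0.0239  0.1392] yaw 2.4212 F [ 0.9195  1.0684 -0.1428] M [ 0.0999 -0.0889 -0.1046] e6 -0.0736 qv6 0.000 op 0.0129
```

Call:
jog_arm(deltas=[0,0,-0.001,0,0,-0.05,0,0,-0.0025,0,0,-0.11,0,0,-0.004,0,0,-0.17,0,0,-0.0055,0,0,-0.23,0,0,-0.007,0,0,-0.29])

```text
time: 13.25
tool_pos: [0.6329, -0.0239, 0.1384]
tool_rot: [3.141, -0.0, 1.961]
contact_force: [1.2, 0.9, -0.2]
opening: 0.0126
```

Call:
jog_arm(deltas=[0,0,-0.0015,0,0,-0.06,0,0,-0.003,0,0,-0.12,0,0,-0.0045,0,0,-0.18,0,0,-0.005,0,0,-0.2,0,0,-0.0053,0,0,-0.21])

```text
time: 13.67
tool_pos: [0.6329, -0.0239, 0.1378]
tool_rot: [-3.142, -0.0, 1.635]
contact_force: [0.8, 0.8, -0.9]
opening: 0.0129
```

```bash
python3 r.py 4
```

```text
13.667 [ 0.6329 -0.0239  0.1378] yaw 1.6347 F [ 0.7572  0.7919 -0.891 ] M [-0.0569 -0.0152  0.1132] e6 0.2771 qv6 0.149 op 0.0129
13.717 [ 0.6328 -0.024   0.1378] yaw 1.6348 F [ 0.4324  0.9123 -0.6608] M [-0.0194 -0.0717  0.1076] e6 0.1859 qv6 -0.048 op 0.0129
13.767 [ 0.6328 -0.024   0.1378] yaw 1.6364 F [ 0.8226  0.0434 -1.74  ] M [ 0.0256 -0.0531  0.0435] e6 0.2917 qv6 -0.019 op 0.0127
13.817 [ 0.6328 -0.0239  0.1377] yaw 1.6369 F [ 1.137   0.7855 -1.3231] M [ 0.0131 -0.0688  0.0454] e6 0.1191 qv6 -0.002 op 0.0126
```

Call:
jog_arm(deltas=[0,0,0,0,0,0,0,0,0,0,0,0,0,0,0,0,0,0,0,0,0,0,0,0,0,0,0,0,0,0], claw=0.45)

```text
time: 14.23
tool_pos: [0.6329, -0.0241, 0.138]
tool_rot: [3.141, 0.0, 1.636]
contact_force: [0.1, 0.3, -0.9]
opening: 0.0395
```

Call:
jog_arm(deltas=[0,0,0.15,0,0,0,0,0,0.35,0,0,0,0,0,0.55,0,0,0,0,0,0.55,0,0,0])

```text
time: 14.57
tool_pos: [0.6348, -0.0243, 0.1973]
tool_rot: [3.134, 0.002, 1.636]
contact_force: [1.0, -0.1, 0.3]
opening: 0.0411
```

Call:
jog_arm(deltas=[-0.15,-0.11,0,0,0,0.06,-0.3,-0.22,0,0,0,0.12,-0.455,-0.337,0,0,0,0.185])

```text
time: 14.82
tool_pos: [0.5866, -0.0578, 0.1921]
tool_rot: [-3.141, -0.0, 1.932]
contact_force: [1.1, -0.3, 0.0]
opening: 0.0412
```

Call:
jog_arm(deltas=[-0.15,-0.11,0,0,0,0.06,-0.3,-0.22,0,0,0,0.12,-0.455,-0.337,0,0,0,0.185])

```text
time: 15.07
tool_pos: [0.5408, -0.0917, 0.1922]
tool_rot: [-3.141, -0.001, 2.222]
contact_force: [-0.6, -0.1, -0.3]
opening: 0.0414
```

Call:
jog_arm(deltas=[-0.15,-0.11,0,0,0,0.06,-0.3,-0.22,0,0,0,0.12,-0.455,-0.337,0,0,0,0.185,-0.455,-0.337,0,0,0,0.185,-0.455,-0.337,0,0,0,0.185])

```text
time: 15.48
tool_pos: [0.4959, -0.1255, 0.1927]
tool_rot: [3.141, -0.0, 2.505]
contact_force: [0.2, 0.4, -0.1]
opening: 0.0412
```

Call:
jog_arm(deltas=[0,0,0,0,0,0,0,0,0,0,0,0])

```text
time: 15.65
tool_pos: [0.4969, -0.1247, 0.1927]
tool_rot: [3.141, 0.0, 2.507]
contact_force: [0.5, 0.0, 0.3]
opening: 0.0411
```

Call:
jog_arm(deltas=[0,0,-0.15,0,0,0,0,0,-0.3,0,0,0,0,0,-0.43,0,0,0,0,0,-0.53,0,0,0,0,0,-0.53,0,0,0])

```text
time: 16.07
tool_pos: [0.4957, -0.1243, 0.1378]
tool_rot: [-3.141, -0.004, 2.508]
contact_force: [-0.5, 0.0, -1.1]
opening: 0.0413
```

Call:
jog_arm(deltas=[0,0,0,0,0,0,0,0,0,0,0,0,0,0,0,0,0,0])

```text
time: 16.32
tool_pos: [0.497, -0.1252, 0.1407]
tool_rot: [3.141, 0.002, 2.508]
contact_force: [-0.0, 0.1, 0.6]
opening: 0.0413
```

Call:
jog_arm(deltas=[0,0,0,0,0,0,0,0,0,0,0,0,0,0,0,0,0,0,0,0,0,0,0,0,0,0,0,0,0,0], claw=0)

```text
time: 16.73
tool_pos: [0.4965, -0.125, 0.14]
tool_rot: [3.141, 0.0, 2.508]
contact_force: [3.3, 4.6, -4.3]
opening: 0.0124
```

```bash
python3 r.py 3
```

```text
16.733 [ 0.4965 -0.125   0.14  ] yaw 2.5075 F [ 3.3231  4.6306 -4.2943] M [ 0.6124 -0.4377  0.1213] e6 0.1136 qv6 -0.001 op 0.0124
16.783 [ 0.4965 -0.125   0.14  ] yaw 2.5076 F [1.167  1.5665 1.6573] M [ 0.2304 -0.1794  0.0069] e6 0.0752 qv6 -0.000 op 0.0130
16.833 [ 0.4965 -0.125   0.14  ] yaw 2.5076 F [-0.2569  1.7618  0.1418] M [ 0.1963 -0.1164  0.0203] e6 0.0643 qv6 0.001 op 0.0129
```

Call:
jog_arm(deltas=[0,0,-0.001,0,0,-0.05,0,0,-0.0025,0,0,-0.11,0,0,-0.004,0,0,-0.17,0,0,-0.0055,0,0,-0.23,0,0,-0.007,0,0,-0.29])

```text
time: 17.25
tool_pos: [0.4966, -0.1249, 0.1392]
tool_rot: [3.141, -0.0, 2.048]
contact_force: [1.5, 2.5, -1.8]
opening: 0.0127
```

Call:
jog_arm(deltas=[0,0,-0.0015,0,0,-0.06,0,0,-0.003,0,0,-0.12,0,0,-0.0045,0,0,-0.18,0,0,-0.005,0,0,-0.2,0,0,-0.0053,0,0,-0.21])

```text
time: 17.67
tool_pos: [0.4967, -0.1249, 0.1386]
tool_rot: [3.141, -0.0, 1.721]
contact_force: [2.6, 2.2, -1.9]
opening: 0.0128
```

```bash
python3 r.py 3
```

```text
17.667 [ 0.4967 -0.1249  0.1386] yaw 1.7210 F [ 2.6472  2.23   -1.924 ] M [ 0.2467 -0.3922  0.18  ] e6 0.2769 qv6 0.151 op 0.0128
17.717 [ 0.4967 -0.1249  0.1386] yaw 1.7212 F [ 3.7638  2.0425 -3.4476] M [ 0.2353 -0.5132  0.1493] e6 0.1925 qv6 -0.047 op 0.0128
17.767 [ 0.4967 -0.1249  0.1386] yaw 1.7227 F [ 3.4879  2.2879 -1.3578] M [ 0.2935 -0.5274  0.0069] e6 0.3119 qv6 -0.016 op 0.0127
```

Call:
jog_arm(deltas=[0,0,0,0,0,0,0,0,0,0,0,0,0,0,0,0,0,0,0,0,0,0,0,0,0,0,0,0,0,0], claw=0.45)

```text
time: 18.18
tool_pos: [0.4962, -0.1253, 0.1387]
tool_rot: [-3.141, 0.0, 1.722]
contact_force: [-0.4, -0.6, 0.2]
opening: 0.0398
```

Call:
jog_arm(deltas=[0,0,0.15,0,0,0,0,0,0.35,0,0,0,0,0,0.55,0,0,0,0,0,0.55,0,0,0])

```text
time: 18.52
tool_pos: [0.4981, -0.1259, 0.1973]
tool_rot: [3.136, 0.004, 1.722]
contact_force: [0.3, -0.3, 1.8]
opening: 0.0412
```

Call:
jog_arm(deltas=[0.03,0.2,0,0,0,0.012,0.06,0.4,0,0,0,0.012,0.089,0.592,0,0,0,0.012])

```text
time: 18.77
tool_pos: [0.505, -0.0654, 0.1932]
tool_rot: [-3.141, -0.0, 1.74]
contact_force: [0.8, -0.1, -0.1]
opening: 0.0411
```

Call:
jog_arm(deltas=[0.03,0.2,0,0,0,0,0.06,0.4,0,0,0,0,0.088,0.592,0,0,0,0,0.088,0.592,0,0,0,0,0.088,0.592,0,0,0,0])

```text
time: 19.18
tool_pos: [0.5138, -0.0062, 0.1932]
tool_rot: [-3.141, 0.0, 1.743]
contact_force: [-1.1, -0.2, -0.9]
opening: 0.0413
```

Call:
jog_arm(deltas=[0,0,0,0,0,0,0,0,0,0,0,0])

```text
time: 19.35
tool_pos: [0.5139, -0.0076, 0.1935]
tool_rot: [-3.141, 0.0, 1.74]
contact_force: [0.1, -0.4, 0.2]
opening: 0.0413
```

Call:
jog_arm(deltas=[0,0,-0.15,0,0,0,0,0,-0.3,0,0,0,0,0,-0.43,0,0,0,0,0,-0.55,0,0,0,0,0,-0.55,0,0,0])

```text
time: 19.77
tool_pos: [0.5126, -0.0075, 0.1365]
tool_rot: [-3.138, -0.001, 1.74]
contact_force: [-1.0, 0.1, -0.4]
opening: 0.0413
```

Call:
jog_arm(deltas=[0,0,0,0,0,0,0,0,0,0,0,0,0,0,0,0,0,0])

```text
time: 20.02
tool_pos: [0.5146, -0.0071, 0.1396]
tool_rot: [3.14, 0.001, 1.741]
contact_force: [0.9, 0.7, -0.2]
opening: 0.0409
```

Call:
jog_arm(deltas=[0,0,0,0,0,0,0,0,0,0,0,0,0,0,0,0,0,0,0,0,0,0,0,0,0,0,0,0,0,0], claw=0)

```text
time: 20.43
tool_pos: [0.5141, -0.0067, 0.1388]
tool_rot: [3.141, 0.0, 1.741]
contact_force: [1.6, 0.7, -0.1]
opening: 0.013
```

```bash
python3 r.py 3
```

```text
20.433 [ 0.5141 -0.0067  0.1388] yaw 1.7412 F [ 1.5695  0.7092 -0.0608] M [-0.0285 -0.2163 -0.0254] e6 0.0016 qv6 0.001 op 0.0130
20.483 [ 0.5141 -0.0067  0.1388] yaw 1.7412 F [-0.0254  1.1634  0.7137] M [-0.0203 -0.0163  0.0403] e6 -0.0033 qv6 0.001 op 0.0131
20.533 [ 0.5141 -0.0067  0.1388] yaw 1.7411 F [-0.1713  0.1039  0.9124] M [-0.0535  0.0783 -0.015 ] e6 -0.0027 qv6 -0.001 op 0.0125
```

Call:
jog_arm(deltas=[0,0,-0.0015,0,0,-0.05,0,0,-0.003,0,0,-0.1,0,0,-0.0045,0,0,-0.15,0,0,-0.006,0,0,-0.2,0,0,-0.007,0,0,-0.23])

```text
time: 20.95
tool_pos: [0.514, -0.0067, 0.1381]
tool_rot: [3.141, 0.0, 1.376]
contact_force: [-0.6, 0.1, 2.0]
opening: 0.0127
```

Call:
jog_arm(deltas=[0,0,0,0,0,-0.01,0,0,-0.0006,0,0,-0.02,0,0,-0.001,0,0,-0.03,0,0,-0.0012,0,0,-0.04])

```text
time: 21.28
tool_pos: [0.514, -0.0067, 0.138]
tool_rot: [3.141, -0.0, 1.316]
contact_force: [-0.9, 0.1, 2.7]
opening: 0.0123
```

```bash
python3 r.py 1
```

```text
21.283 [ 0.514  -0.0067  0.138 ] yaw 1.3164 F [-0.9338  0.131   2.732 ] M [-0.0211  0.3138  0.1325] e6 -0.1364 qv6 0.192 op 0.0123
```

Call:
jog_arm(deltas=[0,0,0,0,0,-0.01,0,0,-0.0006,0,0,-0.02,0,0,-0.001,0,0,-0.03,0,0,-0.0012,0,0,-0.04])

```text
time: 21.62
tool_pos: [0.514, -0.0067, 0.1379]
tool_rot: [3.142, -0.0, 1.253]
contact_force: [-2.5, 0.6, 4.2]
opening: 0.0127
```

```bash
python3 r.py 1
```

```text
21.617 [ 0.514  -0.0067  0.1379] yaw 1.2527 F [-2.4548  0.6262  4.2334] M [0.0185 0.3419 0.1143] e6 -0.1264 qv6 0.188 op 0.0127
```

Call:
jog_arm(deltas=[0,0,0,0,0,-0.01,0,0,-0.0006,0,0,-0.02,0,0,-0.001,0,0,-0.03,0,0,-0.0012,0,0,-0.04])

```text
time: 21.95
tool_pos: [0.514, -0.0067, 0.1377]
tool_rot: [3.142, -0.0, 1.19]
contact_force: [-2.0, 0.4, 4.5]
opening: 0.0129
```

```bash
python3 r.py 1
```

```text
21.95 [ 0.514  -0.0067  0.1377] yaw 1.1898 F [-2.0468  0.3671  4.5452] M [0.049  0.4357 0.1642] e6 -0.1234 qv6 0.187 op 0.0129
```

Call:
jog_arm(deltas=[0,0,0,0,0,-0.01,0,0,-0.0006,0,0,-0.02,0,0,-0.001,0,0,-0.03,0,0,-0.0012,0,0,-0.04])

```text
time: 22.28
tool_pos: [0.514, -0.0067, 0.1376]
tool_rot: [-3.142, -0.0, 1.127]
contact_force: [-2.1, 1.0, 6.2]
opening: 0.0129
```

```bash
python3 r.py 1
```

```text
22.283 [ 0.514  -0.0067  0.1376] yaw 1.1269 F [-2.0796  1.039   6.2266] M [0.0462 0.5512 0.1597] e6 -0.1227 qv6 0.188 op 0.0129
```

Call:
jog_arm(deltas=[0,0,0,0,0,-0.01,0,0,-0.0006,0,0,-0.02,0,0,-0.001,0,0,-0.03,0,0,-0.0012,0,0,-0.04])

```text
time: 22.62
tool_pos: [0.514, -0.0067, 0.1375]
tool_rot: [3.142, 0.0, 1.064]
contact_force: [-2.1, 0.1, 4.9]
opening: 0.0126
```

```bash
python3 r.py 1
```

```text
22.617 [ 0.514  -0.0067  0.1375] yaw 1.0641 F [-2.095   0.0935  4.8896] M [-0.0007  0.5007  0.1015] e6 -0.1214 qv6 0.187 op 0.0126
```

Call:
jog_arm(deltas=[0,0,0,0,0,-0.01,0,0,-0.0004,0,0,-0.02,0,0,-0.0007,0,0,-0.03,0,0,-0.001,0,0,-0.04,0,0,-0.0013,0,0,-0.05])

```text
time: 23.03
tool_pos: [0.514, -0.0067, 0.1374]
tool_rot: [3.142, 0.0, 0.986]
contact_force: [-2.6, 1.5, 6.0]
opening: 0.0126
```

```bash
python3 r.py 1
```

```text
23.033 [ 0.514  -0.0067  0.1374] yaw 0.9856 F [-2.6452  1.4851  5.9646] M [0.0032 0.574  0.0975] e6 -0.1168 qv6 0.187 op 0.0126
```

Call:
jog_arm(deltas=[0,0,0,0,0,-0.01,0,0,-0.0004,0,0,-0.02,0,0,-0.0007,0,0,-0.03,0,0,-0.001,0,0,-0.04,0,0,-0.0013,0,0,-0.05])

```text
time: 23.45
tool_pos: [0.5139, -0.0067, 0.1372]
tool_rot: [-3.141, 0.0, 0.907]
contact_force: [-3.0, 0.5, 5.5]
opening: 0.0126
```

```bash
python3 r.py 1
```

```text
23.45 [ 0.5139 -0.0067  0.1372] yaw 0.9071 F [-3.0325  0.5429  5.5373] M [0.0255 0.493  0.1373] e6 -0.1140 qv6 0.187 op 0.0126
```

Call:
jog_arm(deltas=[0,0,0,0,0,-0.01,0,0,-0.0004,0,0,-0.02,0,0,-0.0007,0,0,-0.03,0,0,-0.001,0,0,-0.04,0,0,-0.0013,0,0,-0.05])

```text
time: 23.87
tool_pos: [0.5139, -0.0067, 0.1371]
tool_rot: [-3.141, 0.0, 0.829]
contact_force: [-1.4, 1.8, 5.1]
opening: 0.0127
```

```bash
python3 r.py 1
```

```text
23.867 [ 0.5139 -0.0067  0.1371] yaw 0.8285 F [-1.4029  1.7915  5.0777] M [0.0189 0.4937 0.136 ] e6 -0.1123 qv6 0.188 op 0.0127
```

Call:
jog_arm(deltas=[0,0,0,0,0,-0.01,0,0,-0.0004,0,0,-0.02,0,0,-0.0007,0,0,-0.03,0,0,-0.001,0,0,-0.04,0,0,-0.0013,0,0,-0.05])

```text
time: 24.28
tool_pos: [0.5139, -0.0066, 0.1369]
tool_rot: [-3.141, 0.0, 0.75]
contact_force: [-3.2, 1.5, 6.0]
opening: 0.0129
```

```bash
python3 r.py 1
```

```text
24.283 [ 0.5139 -0.0066  0.1369] yaw 0.7500 F [-3.1628  1.532   5.9873] M [0.0642 0.5217 0.1692] e6 -0.1085 qv6 0.187 op 0.0129
```

Call:
jog_arm(deltas=[0,0,0,0,0,-0.01,0,0,-0.0004,0,0,-0.02,0,0,-0.0007,0,0,-0.03,0,0,-0.001,0,0,-0.04,0,0,-0.0013,0,0,-0.05])

```text
time: 24.7
tool_pos: [0.5139, -0.0067, 0.1368]
tool_rot: [-3.141, 0.0, 0.671]
contact_force: [-2.4, 1.0, 5.7]
opening: 0.0125
```

```bash
python3 r.py 1
```

```text
24.7 [ 0.5139 -0.0067  0.1368] yaw 0.6715 F [-2.3592  0.9677  5.7018] M [0.1198 0.5871 0.2004] e6 -0.0956 qv6 0.187 op 0.0125
```

Call:
jog_arm(deltas=[0,0,0,0,0,-0.01,0,0,-0.0004,0,0,-0.02,0,0,-0.0007,0,0,-0.03,0,0,-0.001,0,0,-0.04,0,0,-0.0013,0,0,-0.05])

```text
time: 25.12
tool_pos: [0.5139, -0.0066, 0.1367]
tool_rot: [-3.141, 0.0, 0.593]
contact_force: [-3.4, 1.1, 5.4]
opening: 0.0127
```

```bash
python3 r.py 1
```

```text
25.117 [ 0.5139 -0.0066  0.1367] yaw 0.5930 F [-3.425   1.1201  5.3695] M [0.1033 0.5693 0.1455] e6 -0.0830 qv6 0.188 op 0.0127
```

Call:
jog_arm(deltas=[0,0,0,0,0,-0.01,0,0,-0.0004,0,0,-0.02,0,0,-0.0007,0,0,-0.03,0,0,-0.001,0,0,-0.04,0,0,-0.0013,0,0,-0.05])

```text
time: 25.53
tool_pos: [0.5139, -0.0066, 0.1366]
tool_rot: [-3.141, 0.0, 0.515]
contact_force: [-2.5, 0.9, 6.6]
opening: 0.0126
```

```bash
python3 r.py 1
```

```text
25.533 [ 0.5139 -0.0066  0.1366] yaw 0.5145 F [-2.5137  0.9474  6.6163] M [0.1317 0.6179 0.1345] e6 -0.0705 qv6 0.186 op 0.0126
```

Call:
jog_arm(deltas=[0,0,0,0,0,-0.01,0,0,-0.0004,0,0,-0.02,0,0,-0.0007,0,0,-0.03,0,0,-0.001,0,0,-0.04,0,0,-0.0013,0,0,-0.05])

```text
time: 25.95
tool_pos: [0.5138, -0.0066, 0.1365]
tool_rot: [-3.141, 0.0, 0.436]
contact_force: [-3.0, 1.0, 6.5]
opening: 0.0125
```

```bash
python3 r.py 1
```

```text
25.95 [ 0.5138 -0.0066  0.1365] yaw 0.4359 F [-3.0148  0.9664  6.5419] M [0.181  0.6588 0.1564] e6 -0.0578 qv6 0.185 op 0.0125
```

Call:
jog_arm(deltas=[0,0,0,0,0,-0.01,0,0,-0.0004,0,0,-0.02,0,0,-0.0007,0,0,-0.03,0,0,-0.001,0,0,-0.04,0,0,-0.0013,0,0,-0.05])

```text
time: 26.37
tool_pos: [0.5139, -0.0066, 0.1364]
tool_rot: [-3.141, 0.0, 0.357]
contact_force: [-3.5, 0.6, 6.9]
opening: 0.0125
```

```bash
python3 r.py 1
```

```text
26.367 [ 0.5139 -0.0066  0.1364] yaw 0.3575 F [-3.5313  0.5986  6.8776] M [0.1328 0.6565 0.2099] e6 -0.0452 qv6 0.188 op 0.0125
```

Call:
jog_arm(deltas=[0,0,0,0,0,-0.01,0,0,-0.0004,0,0,-0.02,0,0,-0.0007,0,0,-0.03])

```text
time: 26.62
tool_pos: [0.5139, -0.0066, 0.1363]
tool_rot: [-3.141, 0.0, 0.31]
contact_force: [-2.4, 1.7, 5.8]
opening: 0.0126
```

```bash
python3 r.py 1
```

```text
26.617 [ 0.5139 -0.0066  0.1363] yaw 0.3103 F [-2.4493  1.7425  5.8265] M [0.1647 0.7345 0.1854] e6 -0.0376 qv6 0.190 op 0.0126
```

Call:
jog_arm(deltas=[0,0,0,0,0,0,0,0,0,0,0,0,0,0,0,0,0,0,0,0,0,0,0,0,0,0,0,0,0,0], claw=0.45)

```text
time: 27.03
tool_pos: [0.5141, -0.0068, 0.1359]
tool_rot: [3.142, 0.0, 0.311]
contact_force: [-0.5, 0.2, -0.6]
opening: 0.0399
```

Call:
jog_arm(deltas=[0,0,0.15,0,0,0,0,0,0.35,0,0,0,0,0,0.55,0,0,0,0,0,0.55,0,0,0])

```text
time: 27.37
tool_pos: [0.516, -0.0071, 0.1947]
tool_rot: [3.138, -0.006, 0.312]
contact_force: [0.1, 0.5, 0.6]
opening: 0.0414
```

Call:
jog_arm(deltas=[0.05,-0.07,0,0,0,0.063,0.1,-0.14,0,0,0,0.126,0.15,-0.2,0,0,0,0.189,0.2,-0.27,0,0,0,0.252,0.2525,-0.338,0,0,0,0.317])

```text
time: 27.78
tool_pos: [0.5393, -0.0408, 0.1904]
tool_rot: [-3.141, 0.0, 0.815]
contact_force: [0.4, -0.1, 0.4]
opening: 0.0412
```

Call:
jog_arm(deltas=[0.05,-0.07,0,0,0,0.063,0.1,-0.14,0,0,0,0.126,0.15,-0.2,0,0,0,0.189,0.2,-0.27,0,0,0,0.252,0.2525,-0.338,0,0,0,0.317])

```text
time: 28.2
tool_pos: [0.5645, -0.0747, 0.1903]
tool_rot: [-3.141, 0.0, 1.312]
contact_force: [0.1, 0.2, -0.2]
opening: 0.0415
```

Call:
jog_arm(deltas=[0.05,-0.07,0,0,0,0.063,0.1,-0.14,0,0,0,0.126,0.15,-0.2,0,0,0,0.189,0.2,-0.27,0,0,0,0.252,0.2525,-0.338,0,0,0,0.317])

```text
time: 28.62
tool_pos: [0.5898, -0.1085, 0.1902]
tool_rot: [-3.141, -0.001, 1.81]
contact_force: [0.6, 0.3, -0.3]
opening: 0.0414
```

Call:
jog_arm(deltas=[0.05,-0.07,0,0,0,0.063,0.1,-0.14,0,0,0,0.126,0.15,-0.2,0,0,0,0.189,0.2,-0.27,0,0,0,0.252,0.2525,-0.338,0,0,0,0.317])

```text
time: 29.03
tool_pos: [0.6151, -0.1422, 0.1901]
tool_rot: [-3.141, -0.001, 2.308]
contact_force: [-0.4, 0.4, 0.3]
opening: 0.0413
```

Call:
jog_arm(deltas=[0,0,0,0,0,0,0,0,0,0,0,0,0,0,0,0,0,0,0,0,0,0,0,0])

```text
time: 29.37
tool_pos: [0.6147, -0.1415, 0.1909]
tool_rot: [-3.142, -0.001, 2.302]
contact_force: [0.6, -0.3, 0.2]
opening: 0.0412
```

```bash
python3 r.py 1
```

```text
29.367 [ 0.6147 -0.1415  0.1909] yaw 2.3017 F [ 0.5994 -0.3281  0.213 ] M [-0.039   0.0059  0.0234] e6 0.0280 qv6 -0.011 op 0.0412
```

Call:
jog_arm(deltas=[0.005,-0.007,-0.15,0,0,0,0.005,-0.007,-0.3,0,0,0,0.005,-0.007,-0.43,0,0,0,0.005,-0.007,-0.53,0,0,0,0.005,-0.007,-0.53,0,0,0])

```text
time: 29.78
tool_pos: [0.6143, -0.1419, 0.1359]
tool_rot: [-3.14, -0.004, 2.303]
contact_force: [-0.5, 0.4, -0.2]
opening: 0.0412
```

Call:
jog_arm(deltas=[0,0,0,0,0,0,0,0,0,0,0,0,0,0,0,0,0,0])

```text
time: 30.03
tool_pos: [0.6161, -0.1428, 0.1393]
tool_rot: [3.141, 0.002, 2.303]
contact_force: [0.0, -0.1, 0.7]
opening: 0.0413
```

Call:
jog_arm(deltas=[0,0,0,0,0,0,0,0,0,0,0,0,0,0,0,0,0,0,0,0,0,0,0,0,0,0,0,0,0,0], claw=0)

```text
time: 30.45
tool_pos: [0.6156, -0.1426, 0.1382]
tool_rot: [3.141, 0.0, 2.303]
contact_force: [3.5, 4.9, 0.8]
opening: 0.0128
```

```bash
python3 r.py 2
```

```text
30.45 [ 0.6156 -0.1426  0.1382] yaw 2.3033 F [3.4674 4.8868 0.8036] M [ 0.6614 -0.6533 -0.067 ] e6 -0.0405 qv6 0.001 op 0.0128
30.5 [ 0.6157 -0.1426  0.1382] yaw 2.3033 F [-0.1476  0.4079  0.3186] M [ 0.0073 -0.0747 -0.1045] e6 -0.0958 qv6 -0.001 op 0.0126
```

Call:
jog_arm(deltas=[0,0,-0.001,0,0,-0.05,0,0,-0.0025,0,0,-0.1,0,0,-0.004,0,0,-0.15,0,0,-0.0055,0,0,-0.2,0,0,-0.0065,0,0,-0.23])

```text
time: 30.92
tool_pos: [0.6157, -0.1426, 0.1376]
tool_rot: [3.141, 0.0, 1.938]
contact_force: [-0.3, 0.6, -0.0]
opening: 0.0131
```

Call:
jog_arm(deltas=[0,0,0,0,0,-0.01,0,0,-0.0006,0,0,-0.02,0,0,-0.001,0,0,-0.03,0,0,-0.0012,0,0,-0.04])

```text
time: 31.25
tool_pos: [0.6156, -0.1426, 0.1375]
tool_rot: [3.141, 0.0, 1.879]
contact_force: [0.3, -0.1, 1.0]
opening: 0.0127
```

```bash
python3 r.py 1
```

```text
31.25 [ 0.6156 -0.1426  0.1375] yaw 1.8787 F [ 0.2671 -0.1325  1.0361] M [-0.0001  0.0155  0.1304] e6 -0.1216 qv6 0.193 op 0.0127
```

Call:
jog_arm(deltas=[0,0,0,0,0,-0.01,0,0,-0.0006,0,0,-0.02,0,0,-0.001,0,0,-0.03,0,0,-0.0012,0,0,-0.04])

```text
time: 31.58
tool_pos: [0.6156, -0.1426, 0.1373]
tool_rot: [3.141, 0.0, 1.815]
contact_force: [0.7, 0.0, 1.3]
opening: 0.0128
```

```bash
python3 r.py 1
```

```text
31.583 [ 0.6156 -0.1426  0.1373] yaw 1.8151 F [0.6852 0.0136 1.2794] M [0.0392 0.0137 0.1345] e6 -0.1103 qv6 0.187 op 0.0128
```

Call:
jog_arm(deltas=[0,0,0,0,0,-0.01,0,0,-0.0006,0,0,-0.02,0,0,-0.001,0,0,-0.03,0,0,-0.0012,0,0,-0.04])

```text
time: 31.92
tool_pos: [0.6156, -0.1426, 0.1372]
tool_rot: [3.141, 0.0, 1.752]
contact_force: [0.8, 1.2, 2.3]
opening: 0.0123
```

```bash
python3 r.py 1
```

```text
31.917 [ 0.6156 -0.1426  0.1372] yaw 1.7521 F [0.8018 1.2305 2.3351] M [0.0946 0.0182 0.1231] e6 -0.1078 qv6 0.187 op 0.0123
```

Call:
jog_arm(deltas=[0,0,0,0,0,-0.01,0,0,-0.0006,0,0,-0.02,0,0,-0.001,0,0,-0.03,0,0,-0.0012,0,0,-0.04])

```text
time: 32.25
tool_pos: [0.6156, -0.1427, 0.1371]
tool_rot: [3.141, 0.0, 1.689]
contact_force: [-0.3, 0.4, 3.0]
opening: 0.0126
```

```bash
python3 r.py 1
```

```text
32.25 [ 0.6156 -0.1427  0.1371] yaw 1.6892 F [-0.2734  0.3808  3.0253] M [0.0811 0.0573 0.1324] e6 -0.1073 qv6 0.187 op 0.0126
```

Call:
jog_arm(deltas=[0,0,0,0,0,-0.01,0,0,-0.0004,0,0,-0.02,0,0,-0.0007,0,0,-0.03,0,0,-0.001,0,0,-0.04,0,0,-0.0013,0,0,-0.05])

```text
time: 32.67
tool_pos: [0.6156, -0.1427, 0.137]
tool_rot: [3.141, 0.0, 1.611]
contact_force: [1.4, 1.3, 3.5]
opening: 0.0129
```

```bash
python3 r.py 1
```

```text
32.667 [ 0.6156 -0.1427  0.137 ] yaw 1.6107 F [1.3906 1.262  3.5238] M [0.0491 0.0658 0.0734] e6 -0.1070 qv6 0.186 op 0.0129
```

Call:
jog_arm(deltas=[0,0,0,0,0,-0.01,0,0,-0.0004,0,0,-0.02,0,0,-0.0007,0,0,-0.03,0,0,-0.001,0,0,-0.04,0,0,-0.0013,0,0,-0.05])

```text
time: 33.08
tool_pos: [0.6156, -0.1426, 0.1368]
tool_rot: [3.141, 0.0, 1.532]
contact_force: [0.4, 1.1, 4.1]
opening: 0.0129
```

```bash
python3 r.py 1
```

```text
33.083 [ 0.6156 -0.1426  0.1368] yaw 1.5321 F [0.3988 1.1296 4.0995] M [0.069  0.0387 0.1496] e6 -0.1063 qv6 0.188 op 0.0129
```

Call:
jog_arm(deltas=[0,0,0,0,0,-0.01,0,0,-0.0004,0,0,-0.02,0,0,-0.0007,0,0,-0.03,0,0,-0.001,0,0,-0.04,0,0,-0.0013,0,0,-0.05])

```text
time: 33.5
tool_pos: [0.6155, -0.1427, 0.1366]
tool_rot: [3.142, 0.0, 1.454]
contact_force: [-0.3, 1.4, 3.5]
opening: 0.013
```

```bash
python3 r.py 1
```

```text
33.5 [ 0.6155 -0.1427  0.1366] yaw 1.4536 F [-0.31    1.3529  3.5219] M [0.0951 0.0568 0.1876] e6 -0.1055 qv6 0.187 op 0.0130
```

Call:
jog_arm(deltas=[0,0,0,0,0,-0.01,0,0,-0.0004,0,0,-0.02,0,0,-0.0007,0,0,-0.03,0,0,-0.001,0,0,-0.04,0,0,-0.0013,0,0,-0.05])

```text
time: 33.92
tool_pos: [0.6155, -0.1427, 0.1365]
tool_rot: [3.141, 0.0, 1.375]
contact_force: [-0.7, 1.4, 4.1]
opening: 0.0125
```

```bash
python3 r.py 1
```

```text
33.917 [ 0.6155 -0.1427  0.1365] yaw 1.3751 F [-0.7137  1.4468  4.1486] M [0.0842 0.0782 0.1776] e6 -0.1044 qv6 0.188 op 0.0125
```

Call:
jog_arm(deltas=[0,0,0,0,0,-0.01,0,0,-0.0004,0,0,-0.02,0,0,-0.0007,0,0,-0.03,0,0,-0.001,0,0,-0.04,0,0,-0.0013,0,0,-0.05])

```text
time: 34.33
tool_pos: [0.6155, -0.1426, 0.1364]
tool_rot: [3.142, 0.0, 1.297]
contact_force: [0.2, 0.7, 5.1]
opening: 0.0128
```

```bash
python3 r.py 1
```

```text
34.333 [ 0.6155 -0.1426  0.1364] yaw 1.2966 F [0.212  0.6734 5.146 ] M [0.1027 0.1336 0.1571] e6 -0.1032 qv6 0.187 op 0.0128
```

Call:
jog_arm(deltas=[0,0,0,0,0,-0.01,0,0,-0.0004,0,0,-0.02,0,0,-0.0007,0,0,-0.03,0,0,-0.001,0,0,-0.04,0,0,-0.0013,0,0,-0.05])

```text
time: 34.75
tool_pos: [0.6155, -0.1427, 0.1362]
tool_rot: [3.142, 0.0, 1.218]
contact_force: [-0.8, 1.9, 4.3]
opening: 0.0125
```

```bash
python3 r.py 1
```

```text
34.75 [ 0.6155 -0.1427  0.1362] yaw 1.2180 F [-0.8026  1.8738  4.3144] M [0.1112 0.1912 0.1464] e6 -0.1005 qv6 0.188 op 0.0125
```

Call:
jog_arm(deltas=[0,0,0,0,0,-0.01,0,0,-0.0004,0,0,-0.02,0,0,-0.0007,0,0,-0.03,0,0,-0.001,0,0,-0.04,0,0,-0.0013,0,0,-0.05])

```text
time: 35.17
tool_pos: [0.6155, -0.1426, 0.1361]
tool_rot: [3.142, 0.0, 1.139]
contact_force: [-0.5, 0.5, 4.6]
opening: 0.0126
```

```bash
python3 r.py 1
```

```text
35.167 [ 0.6155 -0.1426  0.1361] yaw 1.1395 F [-0.4532  0.4628  4.5875] M [0.082  0.1805 0.1599] e6 -0.0914 qv6 0.186 op 0.0126
```

Call:
jog_arm(deltas=[0,0,0,0,0,-0.01,0,0,-0.0004,0,0,-0.02,0,0,-0.0007,0,0,-0.03,0,0,-0.001,0,0,-0.04,0,0,-0.0013,0,0,-0.05])

```text
time: 35.58
tool_pos: [0.6155, -0.1426, 0.136]
tool_rot: [3.142, 0.0, 1.061]
contact_force: [-1.6, 1.7, 4.5]
opening: 0.0128
```

```bash
python3 r.py 1
```

```text
35.583 [ 0.6155 -0.1426  0.136 ] yaw 1.0609 F [-1.6194  1.6793  4.4671] M [0.1416 0.2454 0.1631] e6 -0.0826 qv6 0.187 op 0.0128
```

Call:
jog_arm(deltas=[0,0,0,0,0,-0.01,0,0,-0.0004,0,0,-0.02,0,0,-0.0007,0,0,-0.03,0,0,-0.001,0,0,-0.04,0,0,-0.0013,0,0,-0.05])

```text
time: 36.0
tool_pos: [0.6155, -0.1426, 0.1359]
tool_rot: [-3.142, 0.0, 0.982]
contact_force: [-1.2, 1.3, 5.0]
opening: 0.0125
```

```bash
python3 r.py 1
```

```text
36.0 [ 0.6155 -0.1426  0.1359] yaw 0.9824 F [-1.1559  1.2515  4.9747] M [0.1133 0.3913 0.2027] e6 -0.0715 qv6 0.186 op 0.0125
```

Call:
jog_arm(deltas=[0,0,0,0,0,-0.01,0,0,-0.0004,0,0,-0.02,0,0,-0.0007,0,0,-0.03,0,0,-0.001,0,0,-0.04,0,0,-0.0013,0,0,-0.05])

```text
time: 36.42
tool_pos: [0.6155, -0.1426, 0.1358]
tool_rot: [-3.142, 0.0, 0.904]
contact_force: [-1.0, 1.1, 6.6]
opening: 0.0126
```

```bash
python3 r.py 1
```

```text
36.417 [ 0.6155 -0.1426  0.1358] yaw 0.9039 F [-0.9849  1.0869  6.6017] M [0.1366 0.3928 0.158 ] e6 -0.0581 qv6 0.188 op 0.0126
```

Call:
jog_arm(deltas=[0,0,0,0,0,-0.01,0,0,-0.0004,0,0,-0.02,0,0,-0.0007,0,0,-0.03,0,0,-0.001,0,0,-0.04,0,0,-0.0013,0,0,-0.05])

```text
time: 36.83
tool_pos: [0.6155, -0.1426, 0.1357]
tool_rot: [3.142, 0.0, 0.825]
contact_force: [-2.4, 0.5, 5.8]
opening: 0.0126
```

```bash
python3 r.py 1
```

```text
36.833 [ 0.6155 -0.1426  0.1357] yaw 0.8254 F [-2.4022  0.542   5.7676] M [0.1516 0.4264 0.2107] e6 -0.0446 qv6 0.187 op 0.0126
```

Call:
jog_arm(deltas=[0,0,0,0,0,-0.01,0,0,-0.0004,0,0,-0.02,0,0,-0.0007,0,0,-0.03,0,0,-0.001,0,0,-0.04,0,0,-0.0013,0,0,-0.05])

```text
time: 37.25
tool_pos: [0.6155, -0.1426, 0.1355]
tool_rot: [-3.142, 0.0, 0.747]
contact_force: [-1.9, 1.9, 5.7]
opening: 0.0126
```

```bash
python3 r.py 1
```

```text
37.25 [ 0.6155 -0.1426  0.1355] yaw 0.7469 F [-1.8639  1.9408  5.7416] M [0.1988 0.4594 0.226 ] e6 -0.0311 qv6 0.185 op 0.0126
```

Call:
jog_arm(deltas=[0,0,0,0,0,0,0,0,0,0,0,0,0,0,0,0,0,0,0,0,0,0,0,0,0,0,0,0,0,0], claw=0.45)

```text
time: 37.67
tool_pos: [0.6155, -0.1427, 0.1351]
tool_rot: [-3.141, 0.0, 0.748]
contact_force: [0.4, -0.5, 0.4]
opening: 0.0394
```

Call:
jog_arm(deltas=[0,0,0.15,0,0,0,0,0,0.35,0,0,0,0,0,0.55,0,0,0,0,0,0.55,0,0,0])

```text
time: 38.0
tool_pos: [0.6174, -0.1433, 0.1947]
tool_rot: [3.135, -0.003, 0.748]
contact_force: [0.7, 0.1, 1.9]
opening: 0.0411
```

Call:
jog_arm(deltas=[0.02,0.13,0,0,0,0.063,0.04,0.26,0,0,0,0.126,0.058,0.395,0,0,0,0.189])

```text
time: 38.25
tool_pos: [0.6211, -0.103, 0.1896]
tool_rot: [-3.141, 0.0, 1.049]
contact_force: [-0.7, 0.3, -0.2]
opening: 0.0413
```

Call:
jog_arm(deltas=[0.02,0.13,0,0,0,0.063,0.04,0.26,0,0,0,0.126,0.058,0.395,0,0,0,0.189])

```text
time: 38.5
tool_pos: [0.627, -0.0631, 0.1895]
tool_rot: [-3.141, 0.0, 1.347]
contact_force: [0.4, -0.3, 0.2]
opening: 0.0414
```

Call:
jog_arm(deltas=[0.02,0.13,0,0,0,0.063,0.04,0.26,0,0,0,0.126,0.058,0.396,0,0,0,0.189,0.058,0.396,0,0,0,0.189,0.058,0.396,0,0,0,0.189])

```text
time: 38.92
tool_pos: [0.6328, -0.0237, 0.1897]
tool_rot: [-3.141, 0.0, 1.637]
contact_force: [-0.3, 0.9, -0.3]
opening: 0.0413
```

Call:
jog_arm(deltas=[0,0,0,0,0,0,0,0,0,0,0,0,0,0,0,0,0,0])

```text
time: 39.17
tool_pos: [0.6329, -0.0249, 0.1903]
tool_rot: [-3.142, 0.0, 1.637]
contact_force: [0.6, 0.1, -0.6]
opening: 0.0414
```

```bash
python3 r.py 1
```

```text
39.167 [ 0.6329 -0.0249  0.1903] yaw 1.6367 F [ 0.559   0.1232 -0.5714] M [-0.0997  0.0225  0.0159] e6 0.0176 qv6 -0.004 op 0.0414
```

Call:
jog_arm(deltas=[0,0.004,-0.15,0,0,0,0,0.004,-0.3,0,0,0,0,0.004,-0.43,0,0,0,0,0.004,-0.53,0,0,0,0,0.004,-0.53,0,0,0])

```text
time: 39.58
tool_pos: [0.6317, -0.024, 0.1351]
tool_rot: [-3.138, -0.001, 1.638]
contact_force: [0.6, 1.0, -1.1]
opening: 0.0413
```

Call:
jog_arm(deltas=[0,0,0,0,0,0,0,0,0,0,0,0,0,0,0,0,0,0])

```text
time: 39.83
tool_pos: [0.6335, -0.0238, 0.1385]
tool_rot: [3.14, 0.0, 1.639]
contact_force: [-0.3, 0.2, 0.0]
opening: 0.0413
```

Call:
jog_arm(deltas=[0,0,0,0,0,0,0,0,0,0,0,0,0,0,0,0,0,0,0,0,0,0,0,0,0,0,0,0,0,0], claw=0)

```text
time: 40.25
tool_pos: [0.6329, -0.0236, 0.1375]
tool_rot: [-3.142, 0.0, 1.639]
contact_force: [-6.3, -1.3, 3.5]
opening: 0.0128
```

```bash
python3 r.py 2
```

```text
40.25 [ 0.6329 -0.0236  0.1375] yaw 1.6390 F [-6.3356 -1.3157  3.5296] M [-0.1656  0.7329 -0.1354] e6 -0.0431 qv6 0.002 op 0.0128
40.3 [ 0.6329 -0.0236  0.1376] yaw 1.6389 F [-0.8536  0.0031  0.7207] M [-0.0737  0.2423 -0.0585] e6 -0.1094 qv6 0.003 op 0.0125
```

Call:
jog_arm(deltas=[0,0,-0.001,0,0,-0.05,0,0,-0.0025,0,0,-0.1,0,0,-0.004,0,0,-0.15,0,0,-0.0055,0,0,-0.2,0,0,-0.0065,0,0,-0.23])

```text
time: 40.72
tool_pos: [0.6329, -0.0237, 0.1369]
tool_rot: [-3.142, 0.0, 1.274]
contact_force: [-0.1, -0.1, 1.0]
opening: 0.0127
```

Call:
jog_arm(deltas=[0,0,0,0,0,-0.01,0,0,-0.0004,0,0,-0.02,0,0,-0.0007,0,0,-0.03,0,0,-0.001,0,0,-0.04,0,0,-0.0013,0,0,-0.05])

```text
time: 41.13
tool_pos: [0.6329, -0.0237, 0.1367]
tool_rot: [-3.142, 0.0, 1.198]
contact_force: [-0.9, 0.2, 1.7]
opening: 0.0125
```

```bash
python3 r.py 1
```

```text
41.133 [ 0.6329 -0.0237  0.1367] yaw 1.1982 F [-0.9261  0.2257  1.7432] M [-0.1116  0.3225  0.1038] e6 -0.1361 qv6 0.191 op 0.0125
```

Call:
jog_arm(deltas=[0,0,0,0,0,-0.01,0,0,-0.0004,0,0,-0.02,0,0,-0.0007,0,0,-0.03,0,0,-0.001,0,0,-0.04,0,0,-0.0013,0,0,-0.05])

```text
time: 41.55
tool_pos: [0.6329, -0.0237, 0.1366]
tool_rot: [-3.142, 0.0, 1.119]
contact_force: [-1.5, 0.6, 2.8]
opening: 0.0123
```

```bash
python3 r.py 1
```

```text
41.55 [ 0.6329 -0.0237  0.1366] yaw 1.1191 F [-1.4808  0.6062  2.7838] M [-0.1293  0.4353  0.1618] e6 -0.1217 qv6 0.187 op 0.0123
```

Call:
jog_arm(deltas=[0,0,0,0,0,-0.01,0,0,-0.0004,0,0,-0.02,0,0,-0.0007,0,0,-0.03,0,0,-0.001,0,0,-0.04,0,0,-0.0013,0,0,-0.05])

```text
time: 41.97
tool_pos: [0.6329, -0.0237, 0.1365]
tool_rot: [3.141, 0.0, 1.041]
contact_force: [-3.1, -0.4, 3.2]
opening: 0.0125
```

```bash
python3 r.py 1
```

```text
41.967 [ 0.6329 -0.0237  0.1365] yaw 1.0405 F [-3.0631 -0.407   3.164 ] M [-0.1389  0.5571  0.0683] e6 -0.1080 qv6 0.186 op 0.0125
```

Call:
jog_arm(deltas=[0,0,0,0,0,-0.01,0,0,-0.0004,0,0,-0.02,0,0,-0.0007,0,0,-0.03,0,0,-0.001,0,0,-0.04,0,0,-0.0013,0,0,-0.05])

```text
time: 42.38
tool_pos: [0.6329, -0.0237, 0.1364]
tool_rot: [3.142, 0.0, 0.962]
contact_force: [-2.6, -0.7, 4.4]
opening: 0.0128
```

```bash
python3 r.py 1
```

```text
42.383 [ 0.6329 -0.0237  0.1364] yaw 0.9620 F [-2.5989 -0.6742  4.3565] M [-0.1452  0.7376  0.1732] e6 -0.0955 qv6 0.187 op 0.0128
```

Call:
jog_arm(deltas=[0,0,0,0,0,-0.01,0,0,-0.0004,0,0,-0.02,0,0,-0.0007,0,0,-0.03,0,0,-0.001,0,0,-0.04,0,0,-0.0013,0,0,-0.05])

```text
time: 42.8
tool_pos: [0.6329, -0.0237, 0.1363]
tool_rot: [3.141, 0.0, 0.883]
contact_force: [-3.0, 0.1, 5.3]
opening: 0.0126
```

```bash
python3 r.py 1
```

```text
42.8 [ 0.6329 -0.0237  0.1363] yaw 0.8834 F [-2.984   0.073   5.3257] M [-0.1239  0.7839  0.1115] e6 -0.0828 qv6 0.188 op 0.0126
```

Call:
jog_arm(deltas=[0,0,0,0,0,-0.01,0,0,-0.0004,0,0,-0.02,0,0,-0.0007,0,0,-0.03,0,0,-0.001,0,0,-0.04,0,0,-0.0013,0,0,-0.05])

```text
time: 43.22
tool_pos: [0.6329, -0.0236, 0.1361]
tool_rot: [3.141, 0.0, 0.805]
contact_force: [-4.4, -0.3, 5.8]
opening: 0.0123
```

```bash
python3 r.py 1
```

```text
43.217 [ 0.6329 -0.0236  0.1361] yaw 0.8050 F [-4.3561 -0.332   5.8154] M [-0.173   0.7364  0.1316] e6 -0.0693 qv6 0.187 op 0.0123
```

Call:
jog_arm(deltas=[0,0,0,0,0,-0.01,0,0,-0.0004,0,0,-0.02,0,0,-0.0007,0,0,-0.03,0,0,-0.001,0,0,-0.04,0,0,-0.0013,0,0,-0.05])

```text
time: 43.63
tool_pos: [0.6329, -0.0237, 0.1361]
tool_rot: [3.141, 0.0, 0.726]
contact_force: [-5.1, -0.3, 6.3]
opening: 0.0125
```

```bash
python3 r.py 1
```

```text
43.633 [ 0.6329 -0.0237  0.1361] yaw 0.7265 F [-5.1219 -0.255   6.2803] M [-0.1258  0.8347  0.2159] e6 -0.0556 qv6 0.188 op 0.0125
```

Call:
jog_arm(deltas=[0,0,0,0,0,-0.01,0,0,-0.0004,0,0,-0.02,0,0,-0.0007,0,0,-0.03,0,0,-0.001,0,0,-0.04,0,0,-0.0013,0,0,-0.05])

```text
time: 44.05
tool_pos: [0.6329, -0.0236, 0.136]
tool_rot: [3.141, 0.0, 0.648]
contact_force: [-3.4, -0.9, 5.4]
opening: 0.0125
```

```bash
python3 r.py 1
```

```text
44.05 [ 0.6329 -0.0236  0.136 ] yaw 0.6479 F [-3.3744 -0.9258  5.4403] M [-0.1513  0.8411  0.2222] e6 -0.0420 qv6 0.187 op 0.0125
```

Call:
jog_arm(deltas=[0,0,0,0,0,-0.01,0,0,-0.0004,0,0,-0.02,0,0,-0.0007,0,0,-0.03,0,0,-0.001,0,0,-0.04])

```text
time: 44.38
tool_pos: [0.6329, -0.0237, 0.1359]
tool_rot: [3.141, 0.0, 0.585]
contact_force: [-4.5, -0.2, 5.0]
opening: 0.0131
```

```bash
python3 r.py 1
```

```text
44.383 [ 0.6329 -0.0237  0.1359] yaw 0.5851 F [-4.4625 -0.1846  4.9767] M [-0.0885  0.88    0.2529] e6 -0.0311 qv6 0.184 op 0.0131
```

Call:
jog_arm(deltas=[0,0,0,0,0,0,0,0,0,0,0,0,0,0,0,0,0,0,0,0,0,0,0,0,0,0,0,0,0,0], claw=0.45)

```text
time: 44.8
tool_pos: [0.6331, -0.0236, 0.1354]
tool_rot: [3.142, -0.0, 0.586]
contact_force: [0.4, 0.6, -0.3]
opening: 0.0393
```

Call:
jog_arm(deltas=[0,0,0.15,0,0,0,0,0,0.35,0,0,0,0,0,0.55,0,0,0,0,0,0.55,0,0,0])

```text
time: 45.13
tool_pos: [0.635, -0.0239, 0.1949]
tool_rot: [3.136, -0.006, 0.587]
contact_force: [-0.2, -0.2, 0.1]
opening: 0.0411
```

Call:
jog_arm(deltas=[-0.11,-0.08,0,0,0,0.06,-0.22,-0.16,0,0,0,0.12,-0.3415,-0.253,0,0,0,0.181])

```text
time: 45.38
tool_pos: [0.5983, -0.0489, 0.1898]
tool_rot: [-3.141, 0.0, 0.876]
contact_force: [-0.7, -1.0, -0.1]
opening: 0.0414
```

Call:
jog_arm(deltas=[-0.11,-0.08,0,0,0,0.06,-0.22,-0.16,0,0,0,0.12,-0.3415,-0.253,0,0,0,0.181])

```text
time: 45.63
tool_pos: [0.564, -0.0744, 0.1898]
tool_rot: [-3.141, -0.0, 1.16]
contact_force: [0.5, 0.4, 0.2]
opening: 0.0413
```

Call:
jog_arm(deltas=[-0.11,-0.08,0,0,0,0.06,-0.22,-0.16,0,0,0,0.12,-0.3415,-0.253,0,0,0,0.181])

```text
time: 45.88
tool_pos: [0.5299, -0.0997, 0.1899]
tool_rot: [-3.141, -0.0, 1.444]
contact_force: [-0.3, 0.2, -0.3]
opening: 0.0412
```

Call:
jog_arm(deltas=[-0.11,-0.08,0,0,0,0.06,-0.22,-0.16,0,0,0,0.12,-0.3415,-0.253,0,0,0,0.181,-0.3415,-0.253,0,0,0,0.181,-0.3415,-0.253,0,0,0,0.181])

```text
time: 46.3
tool_pos: [0.4962, -0.1251, 0.1903]
tool_rot: [3.141, -0.0, 1.72]
contact_force: [-0.7, 0.0, 0.5]
opening: 0.0412
```

Call:
jog_arm(deltas=[0,0,0,0,0,0,0,0,0,0,0,0,0,0,0,0,0,0])

```text
time: 46.55
tool_pos: [0.4968, -0.1244, 0.1905]
tool_rot: [3.141, -0.0, 1.724]
contact_force: [0.2, 0.5, 0.5]
opening: 0.0411
```

```bash
python3 r.py 1
```

```text
46.55 [ 0.4968 -0.1244  0.1905] yaw 1.7235 F [0.1995 0.547  0.4544] M [-0.1029  0.0442  0.0365] e6 0.0225 qv6 -0.007 op 0.0411
```

Call:
jog_arm(deltas=[0,0,-0.15,0,0,0,0,0,-0.3,0,0,0,0,0,-0.43,0,0,0,0,0,-0.53,0,0,0,0,0,-0.53,0,0,0])

```text
time: 46.97
tool_pos: [0.4955, -0.1242, 0.1357]
tool_rot: [-3.139, -0.002, 1.724]
contact_force: [-1.2, -0.6, -0.3]
opening: 0.0414
```

Call:
jog_arm(deltas=[0,0,0,0,0,0,0,0,0,0,0,0,0,0,0,0,0,0])

```text
time: 47.22
tool_pos: [0.4969, -0.125, 0.1385]
tool_rot: [3.14, 0.001, 1.724]
contact_force: [-0.3, 0.4, 0.3]
opening: 0.0412
```

Call:
jog_arm(deltas=[0,0,0,0,0,0,0,0,0,0,0,0,0,0,0,0,0,0,0,0,0,0,0,0,0,0,0,0,0,0], claw=0)

```text
time: 47.63
tool_pos: [0.4967, -0.1249, 0.1378]
tool_rot: [3.141, 0.0, 1.724]
contact_force: [8.3, 1.9, -4.8]
opening: 0.0127
```

```bash
python3 r.py 2
```

```text
47.633 [ 0.4967 -0.1249  0.1378] yaw 1.7237 F [ 8.2757  1.8511 -4.8104] M [ 0.3369 -1.0502  0.0917] e6 0.0850 qv6 -0.001 op 0.0127
47.683 [ 0.4967 -0.1248  0.1378] yaw 1.7238 F [ 1.5888 -0.32    0.9187] M [-0.036  -0.2279  0.0154] e6 0.0938 qv6 -0.001 op 0.0128
```

Call:
jog_arm(deltas=[0,0,-0.001,0,0,-0.05,0,0,-0.0025,0,0,-0.1,0,0,-0.004,0,0,-0.15,0,0,-0.005,0,0,-0.18,0,0,-0.006,0,0,-0.2])

```text
time: 48.1
tool_pos: [0.4969, -0.1248, 0.1372]
tool_rot: [3.14, -0.0, 1.407]
contact_force: [2.1, -0.2, -0.3]
opening: 0.0125
```

Call:
jog_arm(deltas=[0,0,0,0,0,-0.01,0,0,-0.0004,0,0,-0.02,0,0,-0.0007,0,0,-0.03,0,0,-0.001,0,0,-0.04,0,0,-0.0013,0,0,-0.05])

```text
time: 48.52
tool_pos: [0.4968, -0.1249, 0.137]
tool_rot: [3.14, -0.0, 1.33]
contact_force: [3.9, 1.4, -1.7]
opening: 0.0125
```

```bash
python3 r.py 1
```

```text
48.517 [ 0.4968 -0.1249  0.137 ] yaw 1.3299 F [ 3.8576  1.4421 -1.7299] M [ 0.0554 -0.6365  0.0648] e6 -0.1256 qv6 0.189 op 0.0125
```

Call:
jog_arm(deltas=[0,0,0,0,0,-0.01,0,0,-0.0004,0,0,-0.02,0,0,-0.0007,0,0,-0.03,0,0,-0.001,0,0,-0.04,0,0,-0.0013,0,0,-0.05])

```text
time: 48.93
tool_pos: [0.4969, -0.1249, 0.1369]
tool_rot: [3.14, -0.0, 1.251]
contact_force: [4.4, 1.3, -0.9]
opening: 0.0125
```

```bash
python3 r.py 1
```

```text
48.933 [ 0.4969 -0.1249  0.1369] yaw 1.2511 F [ 4.4297  1.3239 -0.8563] M [ 0.0475 -0.7314  0.1151] e6 -0.1177 qv6 0.190 op 0.0125
```

Call:
jog_arm(deltas=[0,0,0,0,0,-0.01,0,0,-0.0004,0,0,-0.02,0,0,-0.0007,0,0,-0.03,0,0,-0.001,0,0,-0.04,0,0,-0.0013,0,0,-0.05])

```text
time: 49.35
tool_pos: [0.4969, -0.1249, 0.1367]
tool_rot: [3.14, -0.0, 1.173]
contact_force: [5.1, 1.2, -0.8]
opening: 0.013
```

```bash
python3 r.py 1
```

```text
49.35 [ 0.4969 -0.1249  0.1367] yaw 1.1726 F [ 5.0699  1.1712 -0.8429] M [ 0.0782 -0.7491  0.1622] e6 -0.1173 qv6 0.186 op 0.0130
```

Call:
jog_arm(deltas=[0,0,0,0,0,-0.01,0,0,-0.0004,0,0,-0.02,0,0,-0.0007,0,0,-0.03,0,0,-0.001,0,0,-0.04,0,0,-0.0013,0,0,-0.05])

```text
time: 49.77
tool_pos: [0.4969, -0.1249, 0.1366]
tool_rot: [3.14, -0.0, 1.094]
contact_force: [4.6, -0.3, -2.4]
opening: 0.0126
```

```bash
python3 r.py 1
```

```text
49.767 [ 0.4969 -0.1249  0.1366] yaw 1.0941 F [ 4.6483 -0.2538 -2.4015] M [ 0.0716 -0.7625  0.123 ] e6 -0.1168 qv6 0.189 op 0.0126
```

Call:
jog_arm(deltas=[0,0,0,0,0,-0.01,0,0,-0.0004,0,0,-0.02,0,0,-0.0007,0,0,-0.03,0,0,-0.001,0,0,-0.04,0,0,-0.0013,0,0,-0.05])

```text
time: 50.18
tool_pos: [0.497, -0.1249, 0.1365]
tool_rot: [3.14, -0.001, 1.015]
contact_force: [6.3, 0.6, -2.4]
opening: 0.013
```

```bash
python3 r.py 1
```

```text
50.183 [ 0.497  -0.1249  0.1365] yaw 1.0155 F [ 6.2726  0.639  -2.4057] M [ 0.0482 -0.728   0.1338] e6 -0.1165 qv6 0.187 op 0.0130
```

Call:
jog_arm(deltas=[0,0,0,0,0,-0.01,0,0,-0.0004,0,0,-0.02,0,0,-0.0007,0,0,-0.03,0,0,-0.001,0,0,-0.04,0,0,-0.0013,0,0,-0.05])

```text
time: 50.6
tool_pos: [0.4969, -0.1249, 0.1363]
tool_rot: [3.14, -0.001, 0.937]
contact_force: [6.0, 0.9, -2.5]
opening: 0.0124
```

```bash
python3 r.py 1
```

```text
50.6 [ 0.4969 -0.1249  0.1363] yaw 0.9370 F [ 6.0287  0.9118 -2.5277] M [ 0.0787 -0.772   0.1354] e6 -0.1161 qv6 0.188 op 0.0124
```

Call:
jog_arm(deltas=[0,0,0,0,0,-0.01,0,0,-0.0004,0,0,-0.02,0,0,-0.0007,0,0,-0.03,0,0,-0.001,0,0,-0.04,0,0,-0.0013,0,0,-0.05])

```text
time: 51.02
tool_pos: [0.497, -0.1249, 0.1362]
tool_rot: [3.14, -0.001, 0.858]
contact_force: [5.7, 0.5, -2.3]
opening: 0.0125
```

```bash
python3 r.py 1
```

```text
51.017 [ 0.497  -0.1249  0.1362] yaw 0.8584 F [ 5.7035  0.5053 -2.2955] M [ 0.0223 -0.7768  0.1378] e6 -0.1058 qv6 0.188 op 0.0125
```

Call:
jog_arm(deltas=[0,0,0,0,0,-0.01,0,0,-0.0004,0,0,-0.02,0,0,-0.0007,0,0,-0.03,0,0,-0.001,0,0,-0.04,0,0,-0.0013,0,0,-0.05])

```text
time: 51.43
tool_pos: [0.497, -0.125, 0.1361]
tool_rot: [3.14, -0.001, 0.78]
contact_force: [6.3, 0.6, -2.6]
opening: 0.0124
```

```bash
python3 r.py 1
```

```text
51.433 [ 0.497  -0.125   0.1361] yaw 0.7799 F [ 6.2904  0.618  -2.6023] M [ 0.0104 -0.7946  0.1923] e6 -0.0922 qv6 0.187 op 0.0124
```

Call:
jog_arm(deltas=[0,0,0,0,0,-0.01,0,0,-0.0004,0,0,-0.02,0,0,-0.0007,0,0,-0.03,0,0,-0.001,0,0,-0.04,0,0,-0.0013,0,0,-0.05])

```text
time: 51.85
tool_pos: [0.497, -0.125, 0.136]
tool_rot: [3.14, -0.001, 0.701]
contact_force: [6.2, 0.8, -2.3]
opening: 0.0125
```

```bash
python3 r.py 1
```

```text
51.85 [ 0.497 -0.125  0.136] yaw 0.7014 F [ 6.2181  0.8072 -2.2882] M [ 0.0159 -0.7586  0.1894] e6 -0.0786 qv6 0.188 op 0.0125
```

Call:
jog_arm(deltas=[0,0,0,0,0,-0.01,0,0,-0.0004,0,0,-0.02,0,0,-0.0007,0,0,-0.03,0,0,-0.001,0,0,-0.04,0,0,-0.0013,0,0,-0.05])

```text
time: 52.27
tool_pos: [0.497, -0.125, 0.1359]
tool_rot: [3.14, -0.001, 0.623]
contact_force: [6.2, 0.3, -1.9]
opening: 0.0125
```

```bash
python3 r.py 1
```

```text
52.267 [ 0.497  -0.125   0.1359] yaw 0.6229 F [ 6.1735  0.2587 -1.9068] M [ 0.0408 -0.7582  0.1502] e6 -0.0650 qv6 0.187 op 0.0125
```

Call:
jog_arm(deltas=[0,0,0,0,0,-0.01,0,0,-0.0004,0,0,-0.02,0,0,-0.0007,0,0,-0.03,0,0,-0.001,0,0,-0.04,0,0,-0.0013,0,0,-0.05])

```text
time: 52.68
tool_pos: [0.497, -0.125, 0.1358]
tool_rot: [3.14, -0.001, 0.544]
contact_force: [4.7, -0.7, -1.7]
opening: 0.0129
```

```bash
python3 r.py 1
```

```text
52.683 [ 0.497  -0.125   0.1358] yaw 0.5444 F [ 4.7476 -0.6972 -1.7323] M [ 0.0668 -0.7409  0.1585] e6 -0.0513 qv6 0.187 op 0.0129
```

Call:
jog_arm(deltas=[0,0,0,0,0,-0.01,0,0,-0.0004,0,0,-0.02,0,0,-0.0007,0,0,-0.03,0,0,-0.001,0,0,-0.04,0,0,-0.0013,0,0,-0.05])

```text
time: 53.1
tool_pos: [0.4971, -0.125, 0.1357]
tool_rot: [3.14, -0.001, 0.466]
contact_force: [5.8, 0.4, -2.0]
opening: 0.0129
```

```bash
python3 r.py 1
```

```text
53.1 [ 0.4971 -0.125   0.1357] yaw 0.4659 F [ 5.7564  0.4015 -2.0094] M [ 0.0311 -0.6888  0.2224] e6 -0.0380 qv6 0.186 op 0.0129
```

Call:
jog_arm(deltas=[0,0,0,0,0,-0.01,0,0,-0.0006,0,0,-0.02])

```text
time: 53.27
tool_pos: [0.4971, -0.1251, 0.1356]
tool_rot: [3.14, -0.001, 0.435]
contact_force: [5.4, 0.1, -1.5]
opening: 0.0131
```

```bash
python3 r.py 1
```

```text
53.267 [ 0.4971 -0.1251  0.1356] yaw 0.4345 F [ 5.4479  0.1325 -1.5091] M [-0.0355 -0.7259  0.2182] e6 -0.0331 qv6 0.186 op 0.0131
```

Call:
jog_arm(deltas=[0,0,0,0,0,0,0,0,0,0,0,0,0,0,0,0,0,0,0,0,0,0,0,0,0,0,0,0,0,0], claw=0.45)

```text
time: 53.68
tool_pos: [0.496, -0.1249, 0.1354]
tool_rot: [-3.141, 0.001, 0.436]
contact_force: [-0.2, -0.0, -0.3]
opening: 0.04
```

Call:
jog_arm(deltas=[0,0,0.15,0,0,0,0,0,0.35,0,0,0,0,0,0.65,0,0,0,0,0,0.9,0,0,0])

```text
time: 54.02
tool_pos: [0.496, -0.1248, 0.2267]
tool_rot: [-3.141, 0.001, 0.436]
contact_force: [0.3, 0.1, 0.6]
opening: 0.0414
```

Call:
jog_arm(deltas=[-0.2,0.2,0,0,0,0,-0.4,0.4,0,0,0,0,-0.5,0.6,0,0,0,0,-0.6,0.8,0,0,0,0])

```text
time: 54.35
tool_pos: [0.4352, -0.0442, 0.2256]
tool_rot: [3.141, 0.0, 0.435]
contact_force: [0.9, 0.9, 0.6]
opening: 0.0416
```

Call:
jog_arm(deltas=[0,0.2,0,0,0,0,0,0.5,0,0,0,0,0,0.8,0,0,0,0,0,1.0,0,0,0,0,0,1.0,0,0,0,0])

```text
time: 54.77
tool_pos: [0.4358, 0.058, 0.2255]
tool_rot: [-3.141, -0.0, 0.439]
contact_force: [-1.0, -0.8, 0.1]
opening: 0.0412
```

Call:
jog_arm(deltas=[0,0.2,0,0,0,0,0,0.5,0,0,0,0,0,0.8,0,0,0,0,0,1.0,0,0,0,0,0,1.0,0,0,0,0])

```text
time: 55.18
tool_pos: [0.4362, 0.1573, 0.2254]
tool_rot: [-3.141, -0.0, 0.439]
contact_force: [-0.0, -0.3, -0.4]
opening: 0.0414
```

Call:
jog_arm(deltas=[0,0,0,0,0,0,0,0,0,0,0,0,0,0,0,0,0,0])

```text
time: 55.43
tool_pos: [0.4364, 0.154, 0.2254]
tool_rot: [3.141, 0.0, 0.434]
contact_force: [-0.1, -0.9, 1.4]
opening: 0.0412
```

```bash
python3 r.py 1;  python3 - <<'E'
from h import *
im=robot.read_camera("side"); t=robot.read_camera("top")
f=lambda i,s:cv2.convertScaleAbs(cv2.resize(np.ascontiguousarray(i[:,:,::-1]),None,fx=s,fy=s,interpolation=cv2.INTER_CUBIC),alpha=1.5,beta=15)
a=f(im[150:310,210:360],3); b=f(t[130:290,250:360],3)
cv2.imwrite("pics/fin.png",np.hstack([a,b]))
E
```

```text
55.433 [0.4364 0.154  0.2254] yaw 0.4345 F [-0.0891 -0.9022  1.4181] M [-0.0959  0.1512 -0.0231] e6 -0.0116 qv6 0.003 op 0.0412
```

View pics/fin.png

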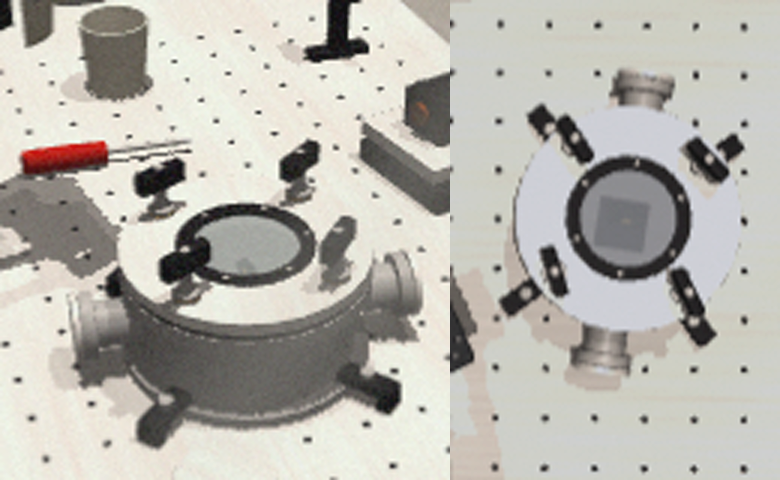

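```bash
python3 -c "
from cell import robot
print(robot.hand_in(), robot.observe()['time'])"
```

```text
the job is handed in; nothing more can be done
the job is handed in; nothing more can be done
```

I tightened all four hand screws crosswise in two rounds and handed the job in at about 55.5 s. In picture terms the order each round was lower-left, upper-right, upper-left, lower-right. Round one was about 0.785 rad (an eighth of a turn) on each screw. In round two I turned each one on slowly until it came up firm.

| Screw | Torque at the end of round two (N m, turning, estimated) |
|---|---|
| lower-left | 0.213 |
| upper-right | 0.219 |
| upper-left | 0.219 |
| lower-right | 0.217 |

- **How the torque was read:** these figures come from the last joint's effort, calibrated against the noisy wrist moment. I put the calibration uncertainty at about 0.01 N m. The single wrist readings at those stops were 0.185, 0.226, 0.253 and 0.218, with a scatter of about 0.03. Two of them disagree with the table by about 0.03.
- **Seating:** every screw showed the climb of about 0.17 N m per rad that marks a seated cover. I did not measure the cover height directly.
- **Not re-checked:** I did not go back to the earlier screws after the later ones were tightened. The lower-left one may have eased to about 0.20, which is still within the hand-tight range.
- **Last picture:** the window looks intact, the four bars stand as left, the cup and driver are undisturbed, and the arm is clear. The duster can was outside the last crops, but the arm did not come near it.

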